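Set a board up in the drilling vice

ROBOT

A 7-joint arm with a two-finger parallel gripper is mounted at the origin on a cart in front of the work surface, level with it; the furniture and walls round the work are solid. World frame = base frame: x ahead of the robot, y to its left, z up, the work surface at z = 0. Lengths are in m, angles in rad, forces in N, time in s.
With the tool pointing down it reaches from about 0.35 to 0.9 m from the base axis. Payload 8.1 kg.
Tool frame: the origin (TCP) lies between the finger pads; the fingertips stand 22 mm ahead of it and the grasp point (between the pads) lies 3 mm ahead of it (arm.tip_reach is the distance from the TCP to the fingertips, in m); z points along the fingers, y is the line along which they close (so a half turn about z gives the same grasp; the last joint's range is limited). The gripper opens to 92 mm and grips with 3 to 60 N. Pads are 19 mm wide; open, the fingers measure 130 mm over their backs; the gripper's body (75 mm by 190 mm) begins 47 mm behind the grasp point.
Start: joints at [1.179, 0.434, 0.025, 1.573, -0.012, 1.134, -0.075], TCP at [0.178, -0.599, 0.219] pointing down, gripper open.
Joint ranges: [-2.62, 2.62], [-0.44, 2.09], [-1.27, 1.32], [0.08, 2.57], [-1.32, 4.46], [0.12, 2], [-2.74, 2.74]. Speed limits (rad/s): [2.22, 2.22, 3.01, 3.01, 3.14, 3.14, 3.14].

INTERFACE

Orientations are given as a rotation vector (axis times angle).
In Python, from cell import telemetry, vision, job, arm gives the robot as it stands. The module is installed in compiled form; this text tells all that it offers.
- The arm moves only by the shell command python3 -m creep 'ROWS' [FORCE]. ROWS is text: rows parted by semicolons, each of 7 numbers parted by spaces: the finger opening in cm, from 0 to 9.18, then the shift along the tool's x, y, z in cm, then the turn, a rotation vector about the tool's x, y, z in degrees. A call has 1 to 5 rows; each row is the pose to reach, as a shift and turn from the pose commanded when the call began, along the tool's axes at that moment; what a row does not reach only later rows make up. A row lasts 1/8 s, in which the tool goes at most 62.5 mm and 10.7 degrees, less where a joint would pass 70% of its speed; a pose out of reach is approached as far as the arm can. A call with a gripper value outside its range is refused whole. The fingers move at their own pace and stop on an object; FORCE is the grip in N (left out, the last holds). Time passes only in rows, so rows that repeat a pose let the fingers close. It gives the time, the measured TCP pose, the force, the opening and the grip force at its end, in the units of the state.
- telemetry.observe(): the state, without advancing time (a new reading comes with each control period).
- vision.get_image(name): name is "scene" or "side" or "wrist"; returns the picture (480x640x3 uint8, red, green, blue); there is no depth.
- vision.camera_info(name): a dict with "fov_y" (degrees; the focal length in pixels is half the picture's height over the tangent of half this angle, whatever the lens; pixels are square), "cx", "cy" (the principal point, pixels), "dist_coeffs" ([k1, k2, p1, p2, k3] as OpenCV has them; the pictures are not rectified), "extrinsics" (4x4, takes a point from camera to world coordinates). Camera axes: x right, y down, z forward; pixel columns grow to the right and rows downward; lengths in m; the calibration is good to about 2 mm. A picture is of the moment at which its call begins: read the wrist's pose just before it. camera_info takes no time and is no camera call; for the wrist camera it gives the pose at the moment of the call.
- job.sign_off(): hands the job in; it is judged then, once.
The state is a dict: "clock": time; "joints": joint angles; "dq": joint speeds; "joint_efforts": joint torques, N m; "position": TCP position; "ee_rot": TCP orientation; "force": force on the tool from outside, world axes, zero at the start; "ft_torque": the same for the moment, N m; "width": opening from 0.0 (shut) to 1.0 (fully open); "gripper_force": force on a finger pad.
Only numpy, scipy, OpenCV 4.12 (cv2) and the standard library are available. Lean on these libraries where they do the work, as an engineer would, in place of code of your own. Each camera call takes 0.05 s, during which the arm holds its last target. There are 200 camera calls.

TASK

Set the dark flat board up for drilling in the open quick-release vice: lay the long batten across the bed, in line with the jaws, as backing under the middle of the board, put the board flat on top of it with its long side running from jaw to jaw, stand the long cork-faced pad close to the fixed jaw, between it and the board, and the short one between the board and the sliding jaw, all centred on the width of the jaws. Then push the sliding jaw up by its thumb grip until the whole row is nipped, with no gap left between the jaws, the pads and the board. Leave the screw jar and the thick timber block where they are.

Things in the scene. Friction and masses are not known exactly. Their poses are not given: they have to be found in the camera images.
- vice: Low grey drilling vice fixed to the bench, jaws open. Origin: centre of its foot, on the bench; x runs from sliding to fixed jaw, y along the jaws. Flat steel bed at z 22 mm, 94 mm wide, with a 14 mm slot along its middle. Fixed jaw's face at x = +0.095, sliding jaw's at x = -0.080 + joint vice_jaw. Jaws 100 mm wide, tops at z 72 mm. Spindle and T-bar stick out to x = -0.265.
- vice_jaw (a joint): Travel of the sliding jaw (m) along the vice's x: 0 = fully open (175 mm between the jaws), grows as it closes, stop at 0.08. The half-nut is released: it slides by hand against about 4 N of friction and stays where left. With both pads and the board nipped lengthwise it rests at about 0.045.
- jaw_grip (a point): Middle of the top of the thumb grip on the sliding jaw, 94 mm above the bench; moves with the jaw. An upright lug, 16 mm thick along the vice's x, 36 mm wide along y, 43 mm clear above the carriage (51 mm); the bracket behind is 54 mm high, its release button 61 mm. Push it from behind with shut fingers or grip it across its width; 7 mm free between it and the jaw's back.
- board: The work: flat dark-brown board, 60 x 90 x 20 mm. Origin: centre of its underside; x across (60 mm), y along (90 mm), z up. 0.07 kg. Either way round will do.
- batten: The backing: long pale planed batten, 40 x 180 x 22 mm, lying flat. Origin: centre of its underside; x across (40 mm), y along (180 mm), z up (22 mm). 0.10 kg. Either way round will do.
- long_pad: The longer of two upright jaw pads of dark wood with a light cork layer on both faces: 20 mm thick (x), 64 mm long (y), 46 mm tall (z), standing on a slick black plastic foot, so that it slides along the bed without tipping. Origin: centre of its underside. Either way round will do.
- short_pad: The shorter jaw pad, made like the other: 20 mm thick (x), 42 mm long (y), 46 mm tall (z), standing. Origin: centre of its underside. Either way round will do.
- screw_jar: Bystander: glass screw jar with a tan lid, 68 mm across, 92 mm tall, standing. Origin: centre of its underside. To be left alone.
- thick_block: Bystander: thick square pale timber block, 45 x 140 x 45 mm, lying behind the batten. Origin: centre of its underside, y along it. Not part of the job; to be left alone.

How it is judged:
At the end, for the whole second after the job is handed in: Row nipped without gaps (5 to 6 mm; jaw over 0.041): fixed jaw, long pad, board, short pad, sliding jaw. Board flat on the batten, batten flat on the bed; board and pads within 15 mm of the centre line and 0.12 rad, batten within 18 mm of the board's middle and 0.2 rad. All released, at rest (x of batten in the frame of vice between 0.012 and 0.048 m and y of batten in the frame of vice between -0.018 and 0.018 m and z of batten in the frame of vice between 0.017 and 0.027 m and angle between the y axis of batten and the y axis of vice, either way round below 0.2 rad and angle between each of batten, board, long_pad, short_pad's own z axis and vertical below 0.1 rad and linear speed of each of batten, board, long_pad, short_pad below 0.01 m/s and x of board in the frame of vice between 0.024 and 0.036 m and y of board in the frame of vice between -0.015 and 0.015 m and z of board in the frame of vice between 0.039 and 0.049 m and angle between the y axis of board and the x axis of vice, either way round below 0.12 rad and x of long_pad in the frame of vice between 0.08 and 0.09 m and y of long_pad in the frame of vice between -0.015 and 0.015 m and z of long_pad in the frame of vice between 0.017 and 0.027 m and angle between the y axis of each of long_pad, short_pad and the y axis of vice, either way round below 0.12 rad and x of short_pad in the frame of vice between -0.031 and -0.019 m and y of short_pad in the frame of vice between -0.015 and 0.015 m and z of short_pad in the frame of vice between 0.017 and 0.027 m and value of joint vice_jaw above 0.041 m); the robot touches nothing.
It fails at once if the screw jar is shifted by more than 20 mm or tipped (distance of screw_jar from where it was at the start of the episode above 0.02 m or angle between screw_jar's own z axis and vertical above 0.3 rad).
It fails at once if the thick block is shifted by more than 20 mm (distance of thick_block from where it was at the start of the episode above 0.02 m).
It also fails if it takes over 125 s, if anything falls off the work surface, if the arm or the gripper's body presses on something with over 40 N, if the wrist force passes 120 N, or if a joint passes its speed limit or range.

## Working session

There is one attempt and no reset: what is moved stays moved. The work goes in short steps, Python scripts to look and compute and a shell command to move; the robot and the scene stay as the last step left them, time stands still between calls to the robot, and variables do not carry over. Pictures are saved under pics/ and viewed, at most 14 in all, crops included, and the job is handed in when it is done.

```bash
mkdir -p pics
cat > h.py <<'E'
import numpy as np, cv2
from scipy.spatial.transform import Rotation as R
from cell import telemetry, vision, job, arm
def snap(n,f):
    ci=vision.camera_info(n); im=vision.get_image(n); cv2.imwrite('pics/'+f,im[:,:,::-1].copy()); return im,ci
def K(ci):
    f=240/np.tan(np.radians(ci['fov_y'])/2); return np.array([[f,0,ci['cx']],[0,f,ci['cy']],[0,0,1.]])
def px2w(ci,uv,z):
    p=cv2.undistortPoints(np.array(uv,float).reshape(-1,1,2),K(ci),np.array(ci['dist_coeffs'],float)).reshape(-1,2)
    E=np.array(ci['extrinsics']); d=np.c_[p,np.ones(len(p))]@E[:3,:3].T; o=E[:3,3]
    z=np.broadcast_to(z,len(p)); return o+d*((z-o[2])/d[:,2])[:,None]
def w2px(ci,P):
    E=np.linalg.inv(np.array(ci['extrinsics'])); r=cv2.Rodrigues(E[:3,:3])[0]
    return cv2.projectPoints(np.array(P,float).reshape(-1,3),r,E[:3,3],K(ci),np.array(ci['dist_coeffs'],float))[0].reshape(-1,2)
def st():
    s=telemetry.observe(); return s
def rel(p,yaw=None):
    """shift (cm, tool axes) and turn (deg, tool axes) to TCP position p, tool down with closing line (tool y) at yaw (rad, world)"""
    s=st(); T=R.from_rotvec(s['ee_rot']); d=T.inv().apply(np.array(p)-s['position'])*100
    out=[d]
    if yaw is not None:
        best=None
        for k in (0,np.pi):
            y=np.array([np.cos(yaw+k),np.sin(yaw+k),0]); z=np.array([0,0,-1.]); x=np.cross(y,z)
            r=(T.inv()*R.from_matrix(np.c_[x,y,z])).as_rotvec(degrees=True)
            if best is None or np.linalg.norm(r)<np.linalg.norm(best): best=r
        out.append(best)
    print('clk',round(s['clock'],2),'pos',np.round(s['position'],4),'rel',*[np.round(o,2) for o in out])
E
python3 - <<'E'
from h import *
s=st(); print(s); print(arm.tip_reach)
for n in('scene','side','wrist'):
    im,ci=snap(n,n+'0.png'); print(n,ci)
print(R.from_rotvec(s['ee_rot']).as_matrix().round(3))
E
```

```text
{'clock': 0.0, 'joints': array([ 1.17941283,  0.43522895,  0.02494882,  1.57412433, -0.01159813,
        1.13398925, -0.07510508]), 'dq': array([-8.03774622e-04, -7.35976655e-04,  8.90301016e-04,  8.55969214e-04,
       -9.51310166e-05, -7.36639511e-04, -5.28268039e-04]), 'joint_efforts': array([ 8.84399719e-05, -6.67854595e+01,  9.84686762e-01, -3.14470375e+01,
       -6.06840011e-02,  4.29940433e-02,  1.65454117e-04]), 'position': array([ 0.17779392, -0.59861686,  0.21823046]), 'ee_rot': array([-3.10736527e+00, -4.51739043e-01,  5.74283466e-04]), 'force': array([ 0.00616184, -0.92990522,  0.67103836]), 'ft_torque': array([-0.02844356,  0.02392193, -0.00584568]), 'gripper_force': 0.0, 'width': 1.00123746860654}
0.022
scene {'fov_y': 55.93059294384679, 'cx': 321.5091993863576, 'cy': 233.89771637786924, 'dist_coeffs': array([-0.09980836,  0.        ,  0.        ,  0.        ,  0.        ]), 'extrinsics': array([[-0.88279183, -0.30894179,  0.35388354,  0.22469387],
       [-0.46927253,  0.5454986 , -0.69441671,  0.60357801],
       [ 0.02149136, -0.77909322, -0.6265396 ,  0.72009478],

[... 306 characters left out ...]
7201],
       [-0.08043902, -0.59532776,  0.79944632, -1.1133774 ],
       [ 0.02082217, -0.80287392, -0.59578511,  0.82099332],
       [ 0.        ,  0.        ,  0.        ,  1.        ]])}
wrist {'fov_y': 62.31215190834128, 'cx': 323.56597382932597, 'cy': 236.89036815008816, 'dist_coeffs': array([-0.00719367,  0.        ,  0.        ,  0.        ,  0.        ]), 'extrinsics': array([[ 0.28462741, -0.92965913, -0.2339255 ,  0.2407818 ],
       [-0.95863758, -0.27630529, -0.06833284, -0.58100631],
       [-0.0011086 ,  0.24369917, -0.96985024,  0.38425854],
       [ 0.        ,  0.        ,  0.        ,  1.        ]])}
[[ 0.959  0.285 -0.001]
 [ 0.285 -0.959  0.001]
 [-0.    -0.002 -1.   ]]
```

View pics/scene0.png

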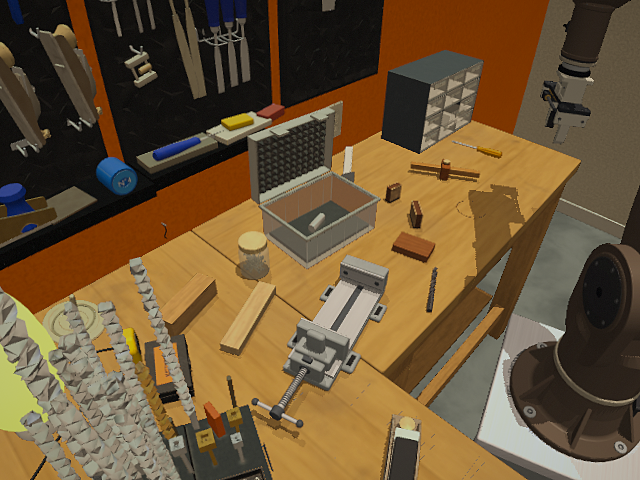

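View pics/side0.png

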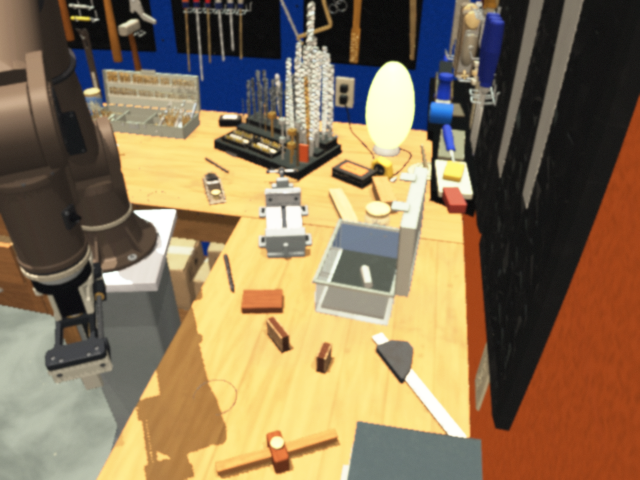

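Scene: vice with fixed jaw at about (365,270) and grip at about (320,335), board (413,246), long pad (416,214), short pad (393,192), batten (249,317), thick block (188,305), jar (253,256). The open box lies beside the row. The side view agrees.

Run:
```python
from h import *
ci=vision.camera_info('scene')
for n,uv,z in [('board',(413,244),.02),('long',(416,205),.046),('short',(393,185),.046),('batA',(265,285),.022),('batB',(231,347),.022),('jar',(252,241),.092),('fixed',(363,262),.072),('grip',(322,325),.094),('Tbar',(277,410),.03),('block',(190,295),.045),('boxnear',(308,264),0),('boxr',(380,210),.08),('boxl',(262,205),.08),('lidtop',(335,110),.2)]:
    print(n,px2w(ci,[uv],z)[0].round(3))
rel([0.42,-0.42,0.35])
```

```text
board [ 0.408 -0.247  0.02 ]
long [ 0.447 -0.372  0.046]
short [ 0.534 -0.433  0.046]
batA [0.643 0.045 0.022]
batB [0.608 0.214 0.022]
jar [0.699 0.003 0.092]
fixed [ 0.469 -0.074  0.072]
grip [0.457 0.137 0.094]
Tbar [0.46  0.286 0.03 ]
block [0.746 0.163 0.045]
boxnear [ 0.606 -0.079  0.   ]
boxr [ 0.506 -0.258  0.08 ]
boxl [ 0.766 -0.134  0.08 ]
lidtop [ 0.747 -0.485  0.2  ]
clk 0.15 pos [ 0.1778 -0.5988  0.2184] rel [ 28.3  -10.26 -13.15]
```

```bash
python3 -m creep '9 20 -12 -13 0 0 0; 9 30 -20 -13 0 0 0; 9 33.5 -20 -13 0 0 0;9 33.5 -20 -13 0 0 0;9 33.5 -20 -13 0 0 0'; python3 -c "
from h import *
rel([.45,-.33,.35],-np.pi/2)"
```

```text
clock: 0.78
position: [0.3771, -0.3803, 0.3216]
ee_rot: [3.109, 0.452, -0.0]
force: [1.6, -1.4, 0.4]
width: 0.981
gripper_force: 0.0
clk 0.78 pos [ 0.3771 -0.3803  0.3216] rel [ 8.42 -2.75 -2.84] [1.000e-02 0.000e+00 1.654e+01]
```

```bash
python3 -m creep '9 8.4 -2.8 -2.8 0 0 10; 9 8.4 -2.8 -2.8 0 0 16.5;9 8.4 -2.8 -2.8 0 0 16.5;9 8.4 -2.8 -2.8 0 0 16.5;9 8.4 -2.8 -2.8 0 0 16.5'
python3 - <<'E'
from h import *
im,ci=snap('wrist','w1.png')
rel([.50,.06,.37],-np.pi/2)
E
```

```text
clock: 1.4
position: [0.4474, -0.3322, 0.3487]
ee_rot: [-3.142, 0.001, 0.002]
force: [0.2, -0.2, 0.1]
width: 0.983
gripper_force: 0.0
clk 1.45 pos [ 0.4475 -0.3322  0.3488] rel [  5.21 -39.22  -2.13] [ 0.    0.04 -0.05]
```

View pics/w1.png

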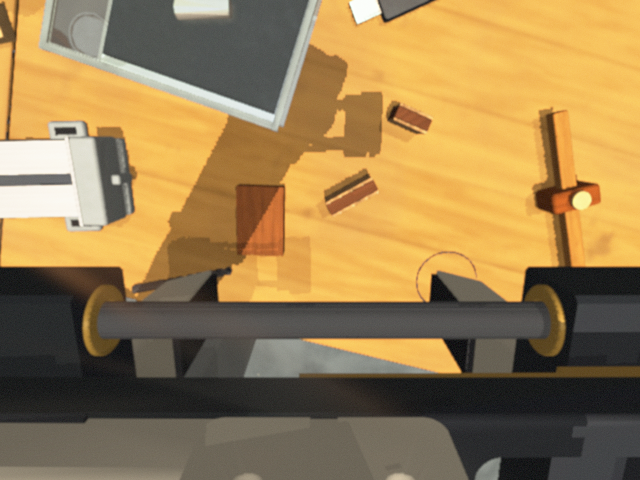

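Wrist view: board corners about (237,186),(284,185),(284,254),(238,253); long pad around (351,193), short pad around (410,118), fixed jaw near (115,180).

```bash
python3 - <<'E'
from h import *
import pickle
pickle.dump(vision.camera_info('wrist'),open('ci1.pkl','wb'))
E
python3 -m creep '9 2 -6 -2 0 0 0; 9 4 -12 -2 0 0 0;9 5 -18 -2 0 0 0;9 5 -24 -2 0 0 0;9 5 -30 -2 0 0 0'
python3 -m creep '9 0 -6 0 0 0 0; 9 0 -9 0 0 0 0;9 0 -9 0 0 0 0;9 0 -9 0 0 0 0;9 0 -9 0 0 0 0'
python3 - <<'E'
from h import *
import pickle
im,ci=snap('wrist','w2.png'); pickle.dump(ci,open('ci2.pkl','wb'))
a=cv2.imread('pics/w1.png')[90:270,220:460]; cv2.imwrite('pics/w1c.png',cv2.resize(a,None,fx=3.3,fy=3.3,interpolation=cv2.INTER_CUBIC))
print(st()['position'])
E
```

```text
clock: 2.08
position: [0.498, -0.0299, 0.369]
ee_rot: [3.141, -0.0, 0.0]
force: [0.0, 0.3, 0.5]
width: 0.978
gripper_force: 0.0
clock: 2.7
position: [0.4985, 0.057, 0.369]
ee_rot: [3.141, -0.003, -0.0]
force: [-0.7, -0.1, 0.0]
width: 0.98
gripper_force: 0.0
[0.49850482 0.05725733 0.36899863]
```

View pics/w2.png

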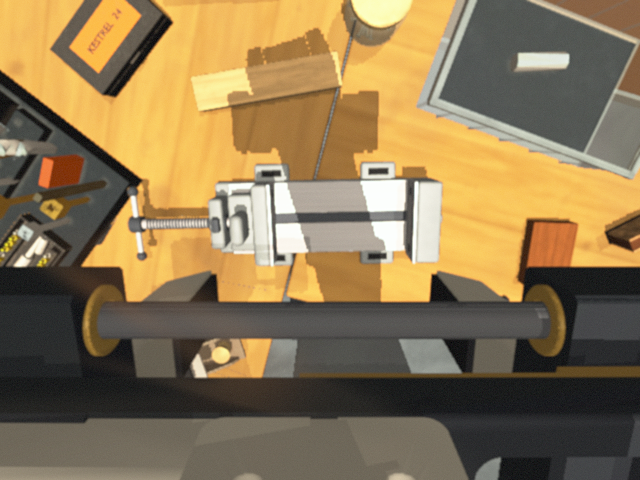

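View pics/w1c.png

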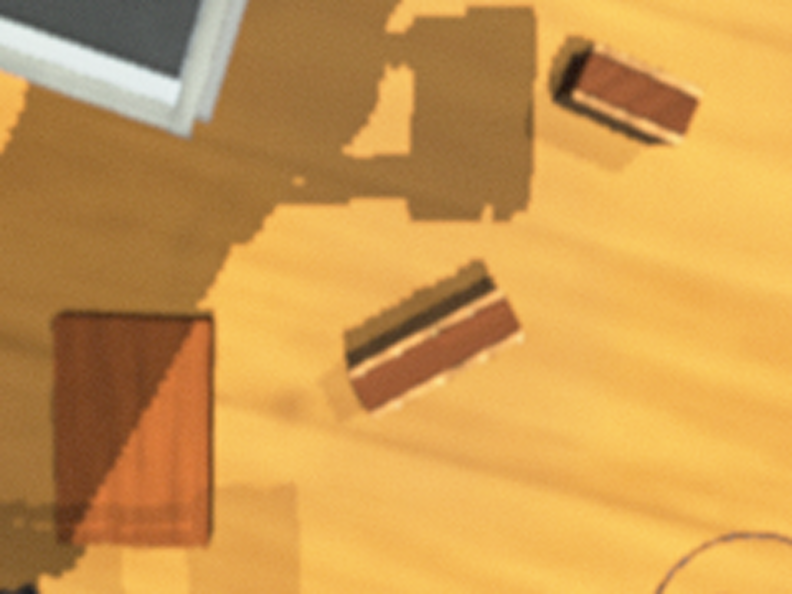

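Pads' top corners are readable in the crop; I need the vice and batten enlarged.

Run:
```python
import cv2
a=cv2.imread('pics/w2.png')[40:275,125:455]; cv2.imwrite('pics/w2c.png',cv2.resize(a,None,fx=2.4,fy=2.4,interpolation=cv2.INTER_CUBIC))
```

```text
(no output)
```

View pics/w2c.png

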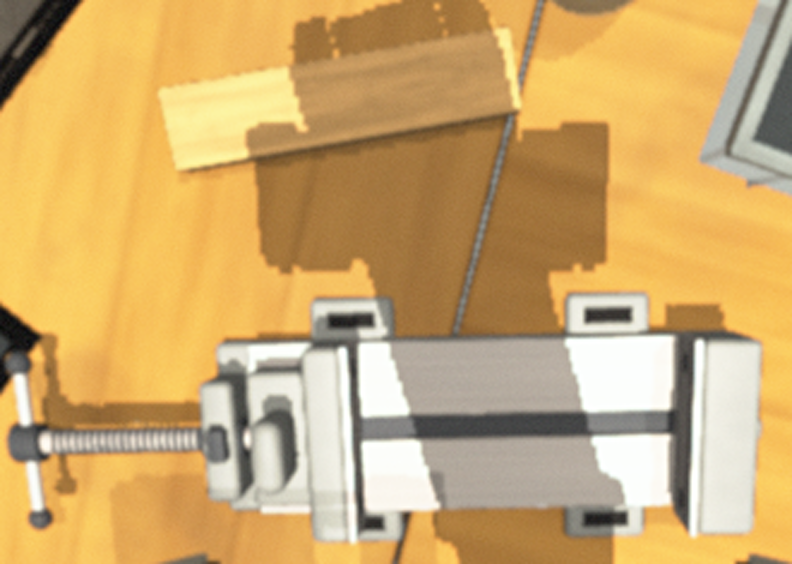

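Vice: fixed jaw inner top edge (703,338)-(697,533) in the crop, sliding jaw (350,346)-(357,540), slot end (672,421); batten top corners (160,90),(510,30),(520,108),(180,170).

```bash
cat > fit.py <<'E'
from h import *
import pickle
from scipy.optimize import least_squares
def fit(ci,P,uv,x0):
    P=np.array(P,float);uv=np.array(uv,float)
    def w(q): c,s=np.cos(q[2]),np.sin(q[2]); return np.c_[q[0]+c*P[:,0]-s*P[:,1],q[1]+s*P[:,0]+c*P[:,1],P[:,2]]
    r=least_squares(lambda q:(w2px(ci,w(q))-uv).ravel(),x0,x_scale=[.01,.01,.1])
    return r.x, np.abs(r.fun).max()
def rect(lx,ly,z): return [(-lx/2,ly/2,z),(lx/2,ly/2,z),(lx/2,-ly/2,z),(-lx/2,-ly/2,z)]
E
python3 - <<'E'
from fit import *
c1=pickle.load(open('ci1.pkl','rb'));c2=pickle.load(open('ci2.pkl','rb'))
A=lambda l:np.array(l)/3.3+[220,90]-.35; B=lambda l:np.array(l)/2.4+[125,40]-.3
def show(n,r): print(n,r[0].round(4),'deg',np.degrees(r[0][2]).round(1),'err',r[1].round(2))
show('vice',fit(c2,[(.095,.05,.072),(.095,-.05,.072),(-.08,.05,.072),(-.08,-.05,.072),(.095,.047,.022),(.095,-.047,.022),(.095,0,.022)],B([(703,338),(697,533),(350,346),(357,540),(675,335),(675,503),(672,421)]),[.46,.03,-1.57]))
# order: -x+y, +x+y, +x-y, -x-y
show('batten',fit(c2,rect(.04,.18,.022),B([(180,170),(160,90),(510,30),(520,108)]),[.62,.12,0]))
show('board',fit(c1,rect(.06,.09,.02),A([(53,316),(213,318),(210,546),(57,543)]),[.41,-.25,-1.57]))
show('long',fit(c1,rect(.02,.064,.046),A([(370,412),(348,375),(497,293),(523,335)]),[.45,-.37,-.5]))
show('short',fit(c1,rect(.02,.042,.046),A([(572,93),(598,43),(702,95),(680,143)]),[.53,-.43,-.0]))
print(px2w(c2,[(375,8)],.092))
E
```

```text
vice [ 0.4633  0.0407 -1.5526] deg -89.0 err 3.34
batten [0.6301 0.1246 0.1612] deg 9.2 err 1.38
board [ 0.4096 -0.2521 -1.6026] deg -91.8 err 0.6
long [ 0.444  -0.3657  0.4952] deg 28.4 err 2.39
short [ 0.5339 -0.4344 -0.4243] deg -24.3 err 1.26
[[0.69044293 0.00386541 0.092     ]]
```

Run:
```python
from fit import *
c2=pickle.load(open('ci2.pkl','rb'))
B=lambda l:np.array(l)/2.4+[125,40]-.3
P=np.array([(.095,.05,.072),(.095,-.05,.072),(-.08,.05,.072),(-.08,-.05,.072),(.095,.047,.022),(.095,-.047,.022),(.095,0,.022)]);uv=B([(703,338),(697,533),(350,346),(357,540),(675,335),(675,503),(672,421)])
def pr(q,Q):
    c,s=np.cos(q[2]),np.sin(q[2]);Q=np.array(Q)
    return w2px(c2,np.c_[q[0]+c*Q[:,0]-s*Q[:,1],q[1]+s*Q[:,0]+c*Q[:,1],Q[:,2]])
for sel in (range(7),range(4),[0,1,4,5,6]):
    sel=list(sel);q,e=fit(c2,P[sel],uv[sel],[.46,.03,-1.57]);print(q.round(4),e.round(2));print((pr(q,P)-uv).round(1).tolist())
im=cv2.imread('pics/w2.png')[150:275,200:455]
o=cv2.resize(im,None,fx=3.1,fy=3.1,interpolation=cv2.INTER_CUBIC)
t=lambda p:tuple(int(v) for v in ((p-[200,150]+.5)*3.1))
q=fit(c2,P,uv,[.46,.03,-1.57])[0]
E1=[(.095,.05,.072),(.095,-.05,.072),(-.08,-.05,.072),(-.08,.05,.072)];E2=[(.095,.047,.022),(.095,-.047,.022),(-.08,-.047,.022),(-.08,.047,.022)]
for E,c in((E1,(0,0,255)),(E2,(255,0,0))): cv2.polylines(o,[np.array([t(p) for p in pr(q,E)])],True,c,1)
cv2.imwrite('pics/ov.png',o)
```

```text
[ 0.4633  0.0407 -1.5526] 3.34
[[0.1, 0.0], [-0.4, 0.9], [-3.3, -0.2], [-1.8, 0.8], [2.7, -0.5], [0.5, -0.2], [2.8, -0.4]]
[ 0.4637  0.0391 -1.5528] 1.94
[[1.5, -0.3], [0.9, 0.6], [-1.9, -0.5], [-0.5, 0.5], [4.0, -0.8], [1.7, -0.4], [4.1, -0.6]]
[ 0.4618  0.042  -1.5365] 1.8
[[-1.7, 0.1], [-0.9, 0.9], [-5.0, 2.2], [-2.1, 3.0], [1.1, -0.5], [0.0, -0.2], [1.8, -0.4]]
```

View pics/ov.png

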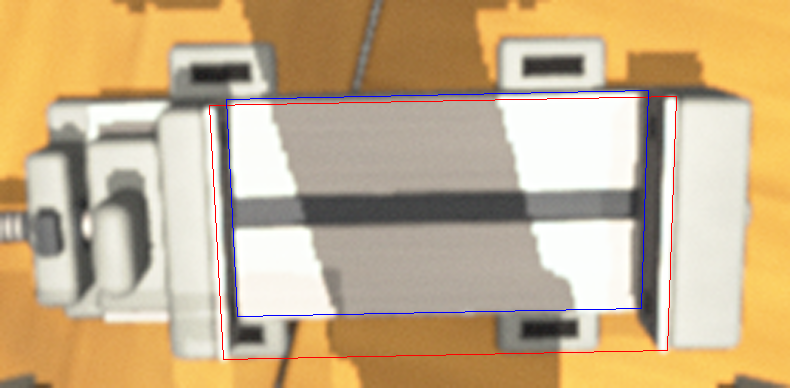

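Overlay shows the vice fit within about 2 mm. Now the batten.

Run:
```python
from fit import *
print(st()['joints'].round(2))
c1=pickle.load(open('ci1.pkl','rb'));print(px2w(c1,[(278,128),(318,2)],.08).round(3))
b=np.radians(9.2)
rel([.630,.1246,.20],b); rel([.630,.1246,.027],b)
```

```text
[ 0.09  0.17 -0.37  1.59  0.06  1.4  -1.86]
[[ 0.522 -0.285  0.08 ]
 [ 0.642 -0.328  0.08 ]]
clk 2.75 pos [0.4985 0.0573 0.369 ] rel [13.14 -6.77 16.9 ] [ 3.00e-02 -1.00e-02  8.07e+01]
clk 2.75 pos [0.4985 0.0573 0.369 ] rel [13.14 -6.77 34.2 ] [ 3.00e-02 -1.00e-02  8.07e+01]
```

```bash
sed -i 's/for k in (0,np.pi)/for k in (0,)/' h.py
python3 -m creep '6.5 3 -2 3 0 0 -10;6.5 6 -4 6 0 0 -20;6.5 9 -6 9 0 0 -30;6.5 12 -6.8 12 0 0 -40;6.5 13.1 -6.8 15 0 0 -50'
python3 -c "
from h import *
rel([.630,.1246,.15],np.radians(9.2));print(st()['joints'].round(2))"
```

```text
clock: 3.38
position: [0.6308, 0.1266, 0.2174]
ee_rot: [-2.843, -1.336, 0.0]
force: [-0.5, -0.1, -0.3]
width: 0.707
gripper_force: 0.0
clk 3.38 pos [0.6308 0.1266 0.2174] rel [-0.2   0.07  6.74] [-2.000e-02 -1.000e-02 -4.888e+01]
[ 0.04  0.52 -0.5   1.49  0.26  1.2  -1.19]
```

```bash
python3 -m creep '6.5 -0.2 0 1 0 0 -10;6.5 -0.2 0 2 0 0 -20;6.5 -0.2 0 3 0 0 -30;6.5 -0.2 0 4 0 0 -40;6.5 -0.2 0 5 0 0 -49'
python3 -m creep '6.5 0 0 1 0 0 0;6.5 0 0 1 0 0 0'
python3 -c "
from h import *
rel([.630,.1246,.028],np.radians(9.2));snap('wrist','w3.png')"
```

```text
clock: 4.0
position: [0.6284, 0.124, 0.1685]
ee_rot: [2.035, 2.393, -0.001]
force: [-0.5, -0.2, 0.4]
width: 0.712
gripper_force: 0.0
clock: 4.25
position: [0.6277, 0.1244, 0.1581]
ee_rot: [-2.044, -2.385, 0.002]
force: [-0.1, -0.5, -0.5]
width: 0.715
gripper_force: 0.0
clk 4.25 pos [0.6277 0.1244 0.1581] rel [-1.000e-02  2.500e-01  1.301e+01] [-0.09  0.02 -0.41]
```

View pics/w3.png

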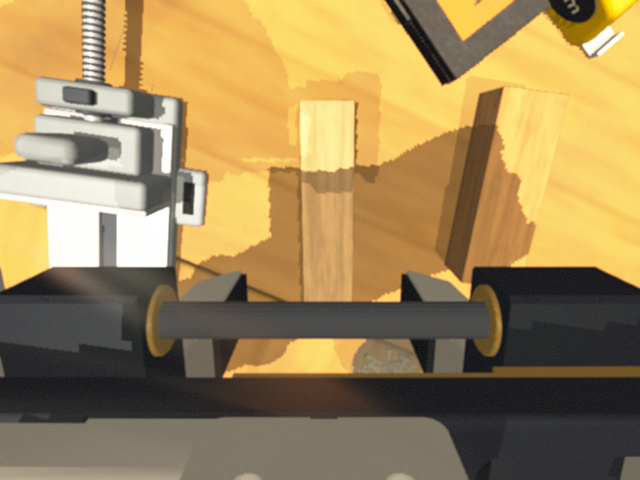

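The batten sits aligned between the fingers (columns 300–355); block and jar are clear. Descend and grip.

```bash
python3 -m creep '6.5 0 0.25 5 0 0 0;6.5 0 0.25 10 0 0 0;6.5 0 0.25 13 0 0 0;6.5 0 0.25 13 0 0 0;6.5 0 0.25 13 0 0 0'
python3 -m creep '3 0 0 0 0 0 0;3 0 0 0 0 0 0;3 0 0 0 0 0 0;3 0 0 0 0 0 0;3 0 0 0 0 0 0' 25
python3 -m creep '3 0 0 -4 0 0 0;3 0 0 -8 0 0 0;3 0 0 -12 0 0 0;3 0 0 -13 0 0 0'
python3 -c "
from h import *
rel([.4638,.0107,.16],-1.5526)"
```

```text
clock: 4.92
position: [0.6316, 0.1264, 0.0308]
ee_rot: [2.04, 2.388, 0.003]
force: [0.9, 0.2, 1.0]
width: 0.709
gripper_force: 0.0
clock: 5.55
position: [0.6305, 0.1257, 0.0291]
ee_rot: [2.039, 2.39, -0.0]
force: [0.2, 0.1, 0.4]
width: 0.329
gripper_force: 0.0
clock: 6.05
position: [0.6318, 0.1266, 0.162]
ee_rot: [2.038, 2.388, 0.006]
force: [0.8, 0.3, 0.3]
width: 0.326
gripper_force: 0.0
clk 6.05 pos [0.6318 0.1266 0.162 ] rel [ -8.81 -18.41   0.12] [ 0.15 -0.23 98.  ]
```

```bash
python3 -c "
from h import *
im,ci=snap('wrist','w4.png');print(ci['extrinsics'].round(3));s,_=snap('scene','s4.png')
a=cv2.imread('pics/w4.png');b=cv2.imread('pics/s4.png')[180:420,120:440]
cv2.imwrite('pics/c4.png',np.hstack([cv2.resize(a,(400,300)),cv2.resize(b,(400,300))]))"
```

```text
[[ 0.988  0.151  0.042  0.621]
 [ 0.157 -0.958 -0.239  0.19 ]
 [ 0.004  0.243 -0.97   0.328]
 [ 0.     0.     0.     1.   ]]
```

View pics/c4.png

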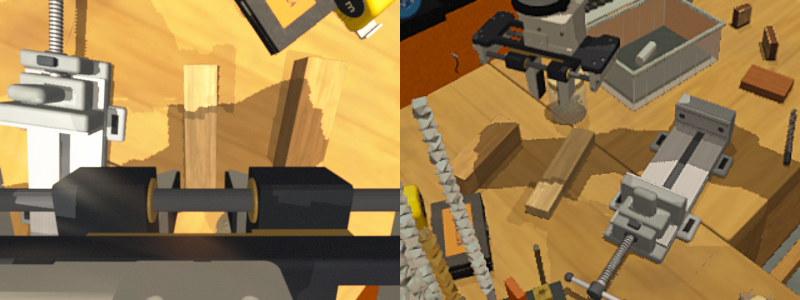

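```bash
python3 -c "
from fit import *
s=st();w=vision.camera_info('wrist');c=vision.camera_info('scene');p=s['position'];p2=p-[0,0,.022]
print(p,'wrist',w2px(w,[p,p2]),'scene',w2px(c,[p,p2]), 'jar',w2px(c,[[.69,.004,.092],[.69,.004,0]]),w2px(w,[[.69,.004,.09]]))
b=np.radians(9.2)
for n,z in(('top',.022),):
  P=np.array([(x,y) for x in(-.02,.02) for y in(.09,-.09)]);P=np.c_[.630+np.cos(b)*P[:,0]-np.sin(b)*P[:,1],.1246+np.sin(b)*P[:,0]+np.cos(b)*P[:,1],P[:,0]*0+z]
  print('wrist',w2px(w,P).round(),'scene',w2px(c,P).round())
"
```

```text
[0.63102072 0.12595891 0.1600552 ] wrist [[322.64568576 286.21689579]
 [322.67308281 270.15080063]] scene [[241.59392411 261.29001923]
 [242.66665362 270.02357488]] jar [[255.37028647 242.47065107]
 [258.23441922 273.29170805]] [[378.92756253 424.33757931]]
wrist [[293. 103.]
 [298. 328.]
 [348. 102.]
 [346. 328.]] scene [[237. 348.]
 [275. 284.]
 [219. 342.]
 [258. 280.]]
```

```bash
python3 -c "
from fit import *
a=cv2.imread('pics/w4.png')[200:400,200:450];b=cv2.imread('pics/s4.png')
c=vision.camera_info('scene');s=st();T=R.from_rotvec(s['ee_rot'])
for y in(-.015,.015):
  for z in (.022,0):
    u=w2px(c,[s['position']+T.apply([0,y,z])])[0]; print(u.round()); cv2.circle(b,tuple(int(v) for v in u),1,(0,0,255),-1)
b=b[180:300,180:310]
cv2.imwrite('pics/c5.png',np.hstack([cv2.resize(a,(400,400)),cv2.resize(b,(400,400),interpolation=cv2.INTER_NEAREST)]))"
```

```text
[250. 272.]
[249. 263.]
[235. 268.]
[234. 259.]
```

View pics/c5.png

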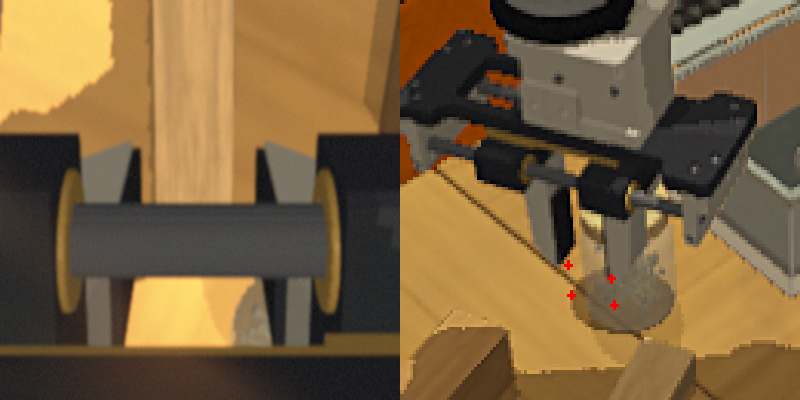

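The scene crop shows the fingertips at about TCP height rather than 22 mm below it (tips at crop (560,262) and (620,275), level with the upper markers), so the fingers closed above the batten. I'll feel for the table with small steps.

```bash
python3 -m creep '6.5 0 0 5 0 0 0;6.5 0 0 10 0 0 0;6.5 0 0 13 0 0 0;6.5 0 0 13 0 0 0;6.5 0 0 13 0 0 0'
python3 -m creep '6.5 0 0 0.5 0 0 0;6.5 0 0 0.5 0 0 0;6.5 0 0 0.5 0 0 0'
python3 -m creep '6.5 0 0 0.4 0 0 0;6.5 0 0 0.4 0 0 0;6.5 0 0 0.4 0 0 0'
```

```text
clock: 6.78
position: [0.6307, 0.1262, 0.0296]
ee_rot: [-2.039, -2.39, -0.001]
force: [0.1, -0.5, 1.6]
width: 0.703
gripper_force: 0.0
clock: 7.15
position: [0.6308, 0.1257, 0.0246]
ee_rot: [2.039, 2.389, 0.001]
force: [0.4, 0.8, -0.0]
width: 0.708
gripper_force: 0.0
clock: 7.52
position: [0.6305, 0.1258, 0.02]
ee_rot: [-2.039, -2.39, 0.0]
force: [-0.2, -0.4, -0.3]
width: 0.709
gripper_force: 0.0
```

```bash
python3 -m creep '6.5 0 0 0.5 0 0 0;6.5 0 0 0.5 0 0 0;6.5 0 0 0.5 0 0 0'
python3 -m creep '6.5 0 0 0.4 0 0 0;6.5 0 0 0.4 0 0 0;6.5 0 0 0.4 0 0 0'
python3 -m creep '6.5 0 0 0.3 0 0 0;6.5 0 0 0.3 0 0 0;6.5 0 0 0.3 0 0 0'
```

```text
clock: 7.9
position: [0.6305, 0.1258, 0.015]
ee_rot: [-2.039, -2.39, 0.0]
force: [1.7, -0.7, 0.7]
width: 0.706
gripper_force: 0.0
clock: 8.28
position: [0.6305, 0.1258, 0.011]
ee_rot: [-2.039, -2.39, 0.0]
force: [-0.0, -0.3, 0.5]
width: 0.705
gripper_force: 0.0
clock: 8.65
position: [0.6305, 0.1258, 0.008]
ee_rot: [-2.039, -2.39, 0.0]
force: [0.6, 0.1, -0.5]
width: 0.71
gripper_force: 0.0
```

```bash
python3 -m creep '3 0 0 0 0 0 0;3 0 0 0 0 0 0;3 0 0 0 0 0 0;3 0 0 0 0 0 0;3 0 0 0 0 0 0' 25
```

```text
clock: 9.28
position: [0.6306, 0.1258, 0.0081]
ee_rot: [2.039, 2.39, 0.0]
force: [0.4, -0.2, 0.2]
width: 0.43
gripper_force: 25.0
```

Gripped (39.5 mm wide). So the real tip reach is about 0. Lift and carry.

```bash
python3 -m creep '3 0 0 -4 0 0 0;3 0 0 -8 0 0 0;3 0 0 -12 0 0 0;3 0 0 -15 0 0 0;3 0 0 -15 0 0 0'
python3 -c "
from h import *
rel([.4638,.0107,.16],-1.5526)"
```

```text
clock: 9.9
position: [0.6318, 0.1265, 0.1606]
ee_rot: [2.038, 2.388, 0.006]
force: [0.3, -0.1, -1.1]
width: 0.432
gripper_force: 25.0
clk 9.9 pos [0.6318 0.1265 0.1606] rel [ -8.8  -18.41  -0.02] [ 0.16 -0.23 97.99]
```

```bash
python3 -m creep '3 -1 -4 0 0 0 10;3 -3 -8 0 0 0 20;3 -5 -12 0 0 0 30;3 -7 -15 0 0 0 40;3 -8.8 -18.4 0 0 0 50'
python3 -m creep '3 0 0 0 0 0 10;3 0 0 0 0 0 20;3 0 0 0 0 0 30;3 0 0 0 0 0 40;3 0 0 0 0 0 48'
python3 -m creep '3 0 0 0 0 0 0;3 0 0 0 0 0 0'
python3 -c "
from h import *
rel([.4638,.0107,.06],-1.5526)"
```

```text
clock: 10.52
position: [0.4609, 0.0088, 0.157]
ee_rot: [-2.862, -1.295, 0.002]
force: [0.1, -0.5, -1.9]
width: 0.431
gripper_force: 25.0
clock: 11.15
position: [0.4617, 0.0097, 0.1569]
ee_rot: [3.141, 0.02, -0.003]
force: [-0.7, -0.6, -1.3]
width: 0.431
gripper_force: 25.0
clock: 11.4
position: [0.4622, 0.0099, 0.1575]
ee_rot: [3.141, 0.034, -0.002]
force: [-1.2, 0.3, -1.1]
width: 0.431
gripper_force: 25.0
clk 11.4 pos [0.4622 0.0099 0.1575] rel [ 0.17 -0.08  9.75] [0.01 0.06 0.19]
```

```bash
python3 -m creep '3 0.1 -0.1 4 0 0 0;3 0.1 -0.1 8 0 0 0;3 0.1 -0.1 11 0 0 0;3 0.1 -0.1 12 0 0 0;3 0.1 -0.1 12.2 0 0 0'
python3 -m creep '3 0 0 0.3 0 0 0;3 0 0 0.3 0 0 0;3 0 0 0.3 0 0 0'
```

```text
clock: 12.02
position: [0.4636, 0.011, 0.036]
ee_rot: [-3.141, -0.03, 0.001]
force: [0.5, -1.0, -0.7]
width: 0.431
gripper_force: 25.0
clock: 12.4
position: [0.464, 0.011, 0.0336]
ee_rot: [3.141, 0.028, 0.002]
force: [0.0, 0.1, -1.6]
width: 0.432
gripper_force: 25.0
```

```bash
python3 -m creep '3 0 0 0.2 0 0 0;3 0 0 0.3 0 0 0;3 0 0 0.3 0 0 0'
python3 -m creep '5.5 0 0 0 0 0 0;5.5 0 0 0 0 0 0;5.5 0 0 0 0 0 0;5.5 0 0 0 0 0 0'
python3 -m creep '5.5 0 0 -5 0 0 0;5.5 0 0 -10 0 0 0;5.5 0 0 -15 0 0 0;6.5 0 0 -15 0 0 0;7.5 0 0 -15 0 0 0'
python3 -c "
from h import *
rel([.444,-.3657,.15],np.radians(-61.6));rel([.4096,-.2521,.15],np.radians(-91.8))"
```

```text
clock: 12.78
position: [0.4636, 0.011, 0.03]
ee_rot: [3.141, 0.029, -0.0]
force: [0.5, -1.1, -1.2]
width: 0.432
gripper_force: 25.0
clock: 13.28
position: [0.4636, 0.011, 0.0301]
ee_rot: [3.141, 0.029, -0.0]
force: [0.2, -0.1, 0.3]
width: 0.598
gripper_force: 0.0
clock: 13.9
position: [0.4633, 0.0108, 0.1798]
ee_rot: [3.141, 0.028, -0.0]
force: [-1.1, -0.9, -0.5]
width: 0.768
gripper_force: 0.0
clk 13.9 pos [0.4633 0.0108 0.1798] rel [-2.61 37.6   3.  ] [ 2.000e-02  1.000e-02 -2.737e+01]
clk 13.9 pos [0.4633 0.0108 0.1798] rel [-5.84 26.18  2.99] [0.02 0.01 2.83]
```

```bash
python3 -m creep '8.8 -0.5 6 0 0 0 -5;8.8 -1 12 0 0 0 -10;8.8 -1.5 18 0 0 0 -16;8.8 -2 24 0 0 0 -22;8.8 -2.6 30 1 0 0 -27.4'
python3 -c "
from h import *
rel([.444,-.3657,.15],np.radians(-61.6))"
```

```text
clock: 14.52
position: [0.4424, -0.2911, 0.1689]
ee_rot: [-3.043, -0.777, 0.001]
force: [0.3, -0.6, 0.2]
width: 0.959
gripper_force: 0.0
clk 14.53 pos [ 0.4424 -0.2911  0.1689] rel [-3.44  6.62  1.89] [-0.06  0.03  0.25]
```

```bash
python3 -m creep '8.8 -2 4 1 0 0 0;8.8 -3.4 6.6 1.9 0 0 0;8.8 -3.4 6.6 1.9 0 0 0;8.8 -3.4 6.6 1.9 0 0 0'
python3 - <<'E'
from fit import *
rel([.444,-.3657,.021],np.radians(-61.6))
im,ci=snap('wrist','w6.png');pickle.dump(ci,open('ci6.pkl','wb'))
q=(.444,-.3657,.4952);c,s=np.cos(q[2]),np.sin(q[2])
a=im[:,:,::-1].copy()
P=np.array(rect(.02,.064,.046)); W=np.c_[q[0]+c*P[:,0]-s*P[:,1],q[1]+s*P[:,0]+c*P[:,1],P[:,2]]
cv2.polylines(a,[w2px(ci,W).round().astype(int)],True,(255,0,0),1)
cv2.imwrite('pics/w6o.png',a)
E
```

```text
clock: 15.02
position: [0.4443, -0.3622, 0.1499]
ee_rot: [-3.043, -0.773, 0.002]
force: [-0.2, 0.7, -0.3]
width: 0.958
gripper_force: 0.0
clk 15.03 pos [ 0.4443 -0.3622  0.1499] rel [-0.19  0.32 12.89] [-0.14  0.03  0.09]
```

View pics/w6o.png

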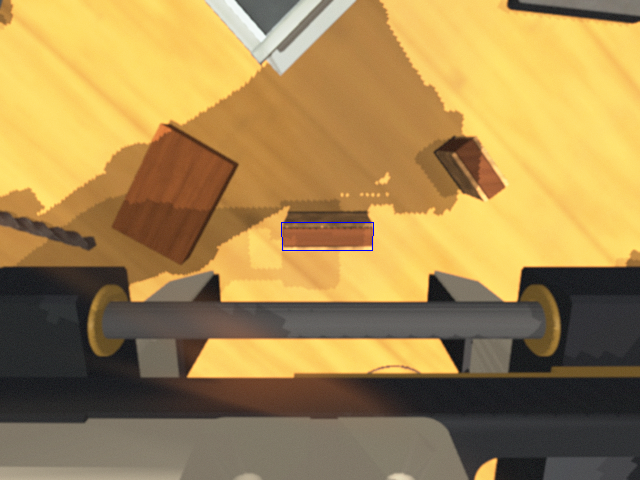

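The overlay coincides with the long pad's top (282–373, 222–250). Descend and grip it along its length.

```bash
python3 -m creep '8.8 -0.2 0.2 5 0 0 0;8.8 -0.2 0.2 9 0 0 0;8.8 -0.2 0.2 12.9 0 0 0;8.8 -0.2 0.2 12.9 0 0 0'
python3 -m creep '5.5 0 0 0 0 0 0;5.5 0 0 0 0 0 0;5.5 0 0 0 0 0 0;5.5 0 0 0 0 0 0;5.5 0 0 0 0 0 0' 20
python3 -m creep '5.5 0 0 -4 0 0 0;5.5 0 0 -8 0 0 0;5.5 0 0 -12 0 0 0;5.5 0 0 -15 0 0 0;5.5 0 0 -15 0 0 0'
python3 -c "
from h import *
def V(x,y,z): return [.4633+.0182*x+y*.9998,.0407-.9998*x+.0182*y,z]
rel(V(.082,0,.17),-1.5526+np.pi/2)"
```

```text
clock: 15.58
position: [0.4424, -0.3638, 0.0201]
ee_rot: [-3.04, -0.774, 0.005]
force: [-1.2, 0.5, 0.8]
width: 0.958
gripper_force: 0.0
clock: 16.2
position: [0.4446, -0.3669, 0.0235]
ee_rot: [3.044, 0.771, 0.002]
force: [-1.8, 1.3, 8.1]
width: 0.693
gripper_force: 20.0
clock: 16.82
position: [0.4452, -0.3673, 0.1751]
ee_rot: [3.041, 0.77, 0.005]
force: [0.2, -0.1, -1.6]
width: 0.697
gripper_force: 20.0
clk 16.82 pos [ 0.4452 -0.3673  0.1751] rel [ 17.25 -27.74   0.41] [ 3.300e-01  4.000e-02 -6.262e+01]
```

```bash
python3 -m creep '5.5 3 -5 0 0 0 -10;5.5 6 -10 0 0 0 -20;5.5 9 -15 0 0 0 -30;5.5 12 -20 0 0 0 -40;5.5 15 -24 0 0 0 -50'
python3 -c "
from h import *
def V(x,y,z): return [.4633+.0182*x+y*.9998,.0407-.9998*x+.0182*y,z]
rel(V(.081,0,.17),-1.5526+np.pi/2)"
```

```text
clock: 17.45
position: [0.4604, -0.0819, 0.1716]
ee_rot: [-2.427, -1.994, 0.001]
force: [1.0, -0.6, -0.4]
width: 0.695
gripper_force: 20.0
clk 17.45 pos [ 0.4604 -0.0819  0.1716] rel [ 4.16 -0.38  0.16] [-5.000e-02  1.000e-02 -1.223e+01]
```

```bash
python3 -m creep '5.5 2 -0.2 0 0 0 -6;5.5 4.2 -0.4 0 0 0 -12.2;5.5 4.2 -0.4 0 0 0 -12.2;5.5 4.2 -0.4 0 0 0 -12.2'
python3 - <<'E'
from fit import *
def V(x,y,z): return [.4633+.0182*x+y*.9998,.0407-.9998*x+.0182*y,z]
rel(V(.081,0,.05),-1.5526+np.pi/2)
snap('wrist','w7.png');snap('side','sd7.png');snap('scene','s7.png')
a=cv2.imread('pics/w7.png');b=cv2.imread('pics/sd7.png')[140:280,210:350];c=cv2.imread('pics/s7.png')[190:330,250:430]
cv2.imwrite('pics/c7.png',np.vstack([np.hstack([cv2.resize(a,(400,300)),cv2.resize(b,(300,300))]),np.hstack([cv2.resize(c,(386,300)),np.zeros((300,314,3),np.uint8)])]))
E
```

```text
clock: 17.95
position: [0.4654, -0.0429, 0.1716]
ee_rot: [-2.211, -2.231, 0.001]
force: [-0.3, 0.0, -0.7]
width: 0.697
gripper_force: 20.0
clk 17.95 pos [ 0.4654 -0.0429  0.1716] rel [ 0.26 -0.05 12.16] [-0.05  0.02 -0.54]
```

View pics/c7.png

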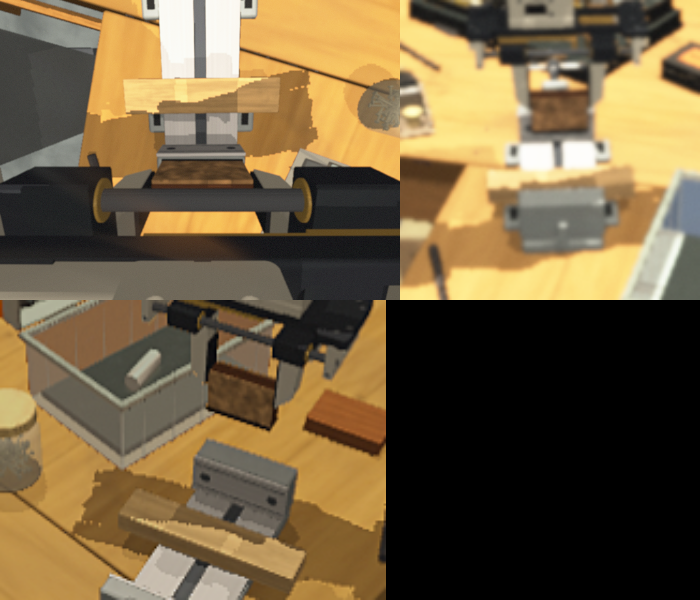

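The batten lies square across the bed and centred (x 124–279 about slot 201). The long pad is held upright above the fixed-jaw end.

```bash
python3 -m creep '5.5 0.25 0 4 0 0 -0.5;5.5 0.25 0 8 0 0 -0.5;5.5 0.25 0 11 0 0 -0.5;5.5 0.25 0 12 0 0 -0.5;5.5 0.25 0 12 0 0 -0.5'
python3 -m creep '5.5 0 0 0.3 0 0 0;5.5 0 0 0.3 0 0 0;5.5 0 0 0.3 0 0 0'
```

```text
clock: 18.73
position: [0.4656, -0.0379, 0.0513]
ee_rot: [-2.197, -2.242, -0.002]
force: [0.1, 7.3, -2.0]
width: 0.699
gripper_force: 20.0
clock: 19.1
position: [0.4661, -0.0379, 0.049]
ee_rot: [-2.198, -2.243, -0.003]
force: [-0.3, 7.7, -3.5]
width: 0.691
gripper_force: 20.0
```

```bash
python3 -m creep '5.5 0.4 0 0 0 0 0;5.5 0.4 0 0.2 0 0 0;5.5 0.4 0 0.2 0 0 0'
python3 -m creep '5.5 0 0 0.2 0 0 0;5.5 0 0 0.2 0 0 0;5.5 0 0 0.2 0 0 0'
```

```text
clock: 19.48
position: [0.4656, -0.036, 0.0469]
ee_rot: [2.2, 2.243, -0.001]
force: [0.3, -0.4, -0.2]
width: 0.699
gripper_force: 20.0
clock: 19.85
position: [0.4657, -0.0355, 0.0451]
ee_rot: [-2.199, -2.243, 0.0]
force: [-0.2, -1.1, -0.1]
width: 0.694
gripper_force: 20.0
```

```bash
python3 -m creep '5.5 0 0 0.2 0 0 0;5.5 0 0 0.2 0 0 0;5.5 0 0 0.2 0 0 0'
python3 -m creep '5.5 0 0 0.2 0 0 0;5.5 0 0 0.2 0 0 0;5.5 0 0 0.2 0 0 0'
```

```text
clock: 20.23
position: [0.4658, -0.0354, 0.0431]
ee_rot: [-2.199, -2.244, 0.0]
force: [0.1, 0.1, -0.8]
width: 0.696
gripper_force: 20.0
clock: 20.6
position: [0.4658, -0.0355, 0.0411]
ee_rot: [2.199, 2.244, -0.0]
force: [-0.8, 0.4, -0.1]
width: 0.699
gripper_force: 20.0
```

```bash
python3 -m creep '5.5 0 0 0.15 0 0 0;5.5 0 0 0.15 0 0 0;5.5 0 0 0.15 0 0 0'
python3 -m creep '5.5 0 0 0.15 0 0 0;5.5 0 0 0.15 0 0 0;5.5 0 0 0.15 0 0 0'
```

```text
clock: 20.98
position: [0.4658, -0.0354, 0.0396]
ee_rot: [2.199, 2.243, -0.0]
force: [-0.2, -0.5, 0.3]
width: 0.697
gripper_force: 20.0
clock: 21.35
position: [0.4658, -0.0355, 0.0381]
ee_rot: [2.199, 2.243, -0.0]
force: [-0.2, -0.2, -0.9]
width: 0.7
gripper_force: 20.0
```

```bash
python3 -m creep '5.5 0 0 0.2 0 0 0;5.5 0 0 0.2 0 0 0;5.5 0 0 0.2 0 0 0'
python3 -m creep '5.5 0 0 0.2 0 0 0;5.5 0 0 0.2 0 0 0;5.5 0 0 0.2 0 0 0'
```

```text
clock: 21.72
position: [0.4658, -0.0355, 0.036]
ee_rot: [-2.199, -2.244, 0.0]
force: [-0.2, -0.4, 0.1]
width: 0.692
gripper_force: 20.0
clock: 22.1
position: [0.4658, -0.0355, 0.0341]
ee_rot: [-2.199, -2.243, 0.0]
force: [0.2, 0.3, -1.8]
width: 0.698
gripper_force: 20.0
```

Run:
```python
from fit import *
c=vision.camera_info('scene')
for z in (.15,.14,.13,.12): print(z,w2px(c,[[.4334,-.033,z],[.4974,-.033,z],[.4334,-.033,z+.046],[.4974,-.033,z+.046]]).round(0).tolist())
print(px2w(c,[(347,240.4),(378.2,249.7)],.14),)
print(telemetry.observe()['joints'].round(3))
snap('scene','s8.png');snap('side','sd8.png')
b=cv2.imread('pics/sd8.png')[160:280,220:340];c=cv2.imread('pics/s8.png')[210:330,290:410]
cv2.imwrite('pics/c8.png',np.hstack([cv2.resize(c,(400,400),interpolation=cv2.INTER_CUBIC),cv2.resize(b,(400,400))]))
```

```text
0.15 [[374.0, 251.0], [345.0, 240.0], [377.0, 232.0], [346.0, 222.0]]
0.14 [[374.0, 255.0], [344.0, 244.0], [376.0, 236.0], [346.0, 226.0]]
0.13 [[373.0, 258.0], [344.0, 248.0], [376.0, 240.0], [345.0, 230.0]]
0.12 [[373.0, 262.0], [344.0, 252.0], [375.0, 244.0], [345.0, 234.0]]
[[ 0.49776371 -0.04623451  0.14      ]
 [ 0.43153229 -0.05059264  0.14      ]]
[ 0.385  0.506 -0.552  2.11   0.441  0.639 -0.452]
```

View pics/c8.png

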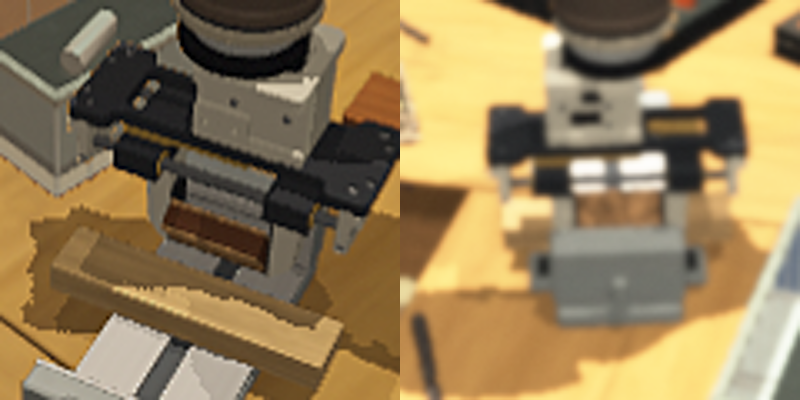

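Run:
```python
from fit import *
c=vision.camera_info('scene')
for z in (.05,.04,.03,.022): print(z,w2px(c,[[.4974,-.0255,z],[.4334,-.0255,z]]).round(1).tolist())
print('slot@jaw',w2px(c,[[.463+.002,.0407-.095,.022]]))
```

```text
0.05 [[340.5, 278.7], [368.3, 289.3]]
0.04 [[340.3, 282.1], [367.9, 292.7]]
0.03 [[340.0, 285.4], [367.5, 296.0]]
0.022 [[339.9, 288.0], [367.1, 298.7]]
slot@jaw [[359.09317138 284.92849419]]
```

The crop shows the pad's lower edge at scene px (340,281)–(371,291), about 20 mm above the bed: it caught on the jaw's top and slid up in the grip. Lower it further by feel.

```bash
python3 -m creep '5.5 0 0 0.2 0 0 0;5.5 0 0 0.3 0 0 0;5.5 0 0 0.3 0 0 0'
python3 -m creep '5.5 0 0 0.2 0 0 0;5.5 0 0 0.3 0 0 0;5.5 0 0 0.3 0 0 0'
python3 -c "
from h import *
c=vision.camera_info('scene');print(w2px(c,[[.424,-.035,z] for z in(.05,.04,.03,.02,.01)]).round(0).tolist())"
```

```text
clock: 22.58
position: [0.4657, -0.0355, 0.031]
ee_rot: [-2.199, -2.243, 0.0]
force: [-0.9, 0.1, -1.1]
width: 0.697
gripper_force: 20.0
clock: 22.95
position: [0.4657, -0.0355, 0.028]
ee_rot: [-2.199, -2.243, 0.0]
force: [0.4, 0.9, -0.5]
width: 0.693
gripper_force: 20.0
[[374.0, 288.0], [374.0, 291.0], [373.0, 295.0], [373.0, 298.0], [372.0, 301.0]]
```

```bash
python3 -m creep '5.5 0 0 0.2 0 0 0;5.5 0 0 0.2 0 0 0;5.5 0 0 0.2 0 0 0'
python3 -m creep '5.5 0 0 0.2 0 0 0;5.5 0 0 0.2 0 0 0;5.5 0 0 0.2 0 0 0'
```

```text
clock: 23.32
position: [0.4658, -0.0355, 0.0261]
ee_rot: [-2.199, -2.244, 0.0]
force: [0.2, -0.6, -0.0]
width: 0.696
gripper_force: 20.0
clock: 23.7
position: [0.4658, -0.0355, 0.0241]
ee_rot: [-2.199, -2.243, 0.0]
force: [-0.3, -0.4, -0.3]
width: 0.697
gripper_force: 20.0
```

```bash
python3 -m creep '5.5 0 0 0.15 0 0 0;5.5 0 0 0.15 0 0 0;5.5 0 0 0.15 0 0 0'
python3 -m creep '5.5 0 0 0.15 0 0 0;5.5 0 0 0.15 0 0 0;5.5 0 0 0.15 0 0 0'
```

```text
clock: 24.08
position: [0.4658, -0.0355, 0.0226]
ee_rot: [2.199, 2.243, -0.0]
force: [-0.6, 0.2, 0.2]
width: 0.697
gripper_force: 20.0
clock: 24.45
position: [0.4658, -0.0355, 0.0211]
ee_rot: [2.199, 2.243, -0.0]
force: [-0.6, -0.6, -0.4]
width: 0.695
gripper_force: 20.0
```

```bash
python3 -m creep '5.5 0 0 0.2 0 0 0;5.5 0 0 0.2 0 0 0;5.5 0 0 0.2 0 0 0'
python3 -m creep '5.5 0 0 0.2 0 0 0;5.5 0 0 0.2 0 0 0;5.5 0 0 0.2 0 0 0'
python3 -m creep '5.5 0 0 0.2 0 0 0;5.5 0 0 0.2 0 0 0;5.5 0 0 0.2 0 0 0'
```

```text
clock: 24.82
position: [0.4659, -0.0354, 0.02]
ee_rot: [2.198, 2.243, -0.0]
force: [-5.5, 0.1, 17.3]
width: 0.696
gripper_force: 20.0
clock: 25.2
position: [0.466, -0.0353, 0.0184]
ee_rot: [2.198, 2.243, -0.0]
force: [-6.4, -0.3, 25.3]
width: 0.698
gripper_force: 20.0
clock: 25.58
position: [0.466, -0.0352, 0.0165]
ee_rot: [2.198, 2.243, 0.0]
force: [-7.4, 0.1, 26.8]
width: 0.694
gripper_force: 20.0
```

Contact: the pad is down on the bed (force saturating at about 26 N, sliding in the grip). Release and rise, then check.

```bash
python3 -m creep '5.5 0 0 -0.2 0 0 0;7.4 0 0 -0.3 0 0 0;7.4 0 0 -0.3 0 0 0;7.6 0 0 -0.3 0 0 0;7.6 0 0 -0.3 0 0 0'
python3 -m creep '7.6 0 0 -4 0 0 0;7.6 0 0 -8 0 0 0;7.6 1 0 -13 0 0 0;7.6 5 0 -18 0 0 0;7.6 9 0 -18 0 0 0'
python3 -m creep '7.6 3 0 0 0 0 0;7.6 5 0 0 0 0 0;7.6 5 0 0 0 0 0'
python3 - <<'E'
from fit import *
s=st();print(s['position'],s['force'])
im,ci=snap('wrist','w9.png');pickle.dump(ci,open('ci9.pkl','wb'));snap('scene','s9.png')
V=lambda x,y,z:[.4633+.0182*x+y*.9998,.0407-.9998*x+.0182*y,z]
print(w2px(ci,[V(.085,.032,.068),V(.085,-.032,.068),V(.03,.09,.044),V(.03,-.09,.044)]).round(),w2px(vision.camera_info('scene'),[V(.085,0,.068)]))
E
```

```text
clock: 26.2
position: [0.4657, -0.0355, 0.0179]
ee_rot: [-2.199, -2.243, 0.0]
force: [0.6, 0.3, -0.0]
width: 0.823
gripper_force: 0.0
clock: 26.82
position: [0.4661, 0.0558, 0.2016]
ee_rot: [2.198, 2.238, 0.008]
force: [0.5, 0.1, -0.2]
width: 0.825
gripper_force: 0.0
clock: 27.2
position: [0.4627, 0.106, 0.1981]
ee_rot: [-2.196, -2.247, -0.001]
force: [0.5, -0.7, 0.2]
width: 0.826
gripper_force: 0.0
[0.46268467 0.10599667 0.19811046] [ 0.46248234 -0.74872162  0.24228999]
[[359. 396.]
 [284. 396.]
 [424. 325.]
 [220. 324.]] [[358.83106585 272.38620407]]
```

```bash
python3 -m creep '7.6 -5 0 -4 0 0 0;7.6 -11 0 -7 0 0 0;7.6 -17 0 -7 0 0 0;7.6 -22 0 -7 0 0 0;7.6 -25 0 -7 0 0 0'
python3 -m creep '7.6 0 0 0 0 0 0;7.6 0 0 0 0 0 0'
cat > seg.py <<'E'
from fit import *
def V(x,y,z): return [.4633+.0182*x+y*.9998,.0407-.9998*x+.0182*y,z]
def toV(p): d=np.array(p)[:,:2]-[.4633,.0407]; c,s=np.cos(-1.5526),np.sin(-1.5526); return np.c_[d@[c,s],d@[-s,c]]
def warp(im,ci,z,x0=-.12,x1=.12,y0=-.1,y1=.1,s=3000):
    # vice-frame ortho view at height z: column = vx, row = -vy
    X,Y=np.meshgrid(np.arange(x0,x1,1/s),np.arange(y1,y0,-1/s)); c,t=np.cos(-1.5526),np.sin(-1.5526)
    P=np.stack([.4633+c*X-t*Y,.0407+t*X+c*Y,np.full_like(X,z)],-1)
    m=w2px(ci,P).reshape(X.shape+(2,)).astype(np.float32)
    return cv2.remap(im,m[...,0],m[...,1],cv2.INTER_LINEAR)
E
python3 - <<'E'
from seg import *
s=st();print(s['position'])
im,ci=snap('wrist','w10.png');pickle.dump(ci,open('ci10.pkl','wb'))
o=warp(im,ci,.068); cv2.imwrite('pics/o10.png',o[:,:,::-1])
hsv=cv2.cvtColor(o,cv2.COLOR_RGB2HSV)
# print coarse colour map around pad
for y in np.arange(.05,-.051,-.01): print(round(y,3),[tuple(int(v) for v in o[int((.1-y)*3000),int((x+.12)*3000)]) for x in np.arange(.055,.111,.006)])
E
```

```text
clock: 27.92
position: [0.4668, -0.1503, 0.2679]
ee_rot: [2.205, 2.237, -0.002]
force: [-0.0, 1.1, 0.7]
width: 0.828
gripper_force: 0.0
clock: 28.18
position: [0.4676, -0.1455, 0.268]
ee_rot: [-2.2, -2.242, -0.0]
force: [-0.3, 0.3, -0.6]
width: 0.828
gripper_force: 0.0
[ 0.46758921 -0.14545791  0.26795209]
0.05 [(178, 136, 84), (59, 55, 52), (63, 56, 54), (61, 57, 55), (235, 235, 223), (182, 167, 149), (249, 207, 114), (167, 122, 63), (157, 117, 69), (155, 113, 65)]
0.04 [(173, 133, 79), (251, 254, 249), (252, 253, 249), (251, 252, 247), (251, 252, 248), (252, 254, 254), (250, 248, 240), (215, 212, 197), (239, 238, 227), (149, 148, 138)]
0.03 [(227, 167, 99), (229, 169, 100), (179, 129, 77), (242, 186, 111), (220, 159, 96), (209, 151, 94), (250, 242, 233), (215, 212, 196), (241, 240, 230), (149, 147, 139)]
0.02 [(212, 152, 92), (215, 155, 93), (217, 156, 94), (194, 137, 83), (231, 172, 103), (209, 151, 91), (162, 154, 145), (193, 190, 177), (222, 219, 207), (113, 113, 107)]
0.01 [(210, 150, 90), (217, 156, 93), (223, 162, 97), (198, 144, 86), (195, 141, 85), (190, 136, 83), (167, 159
[... 393 characters left out ...]
116, 109)]
-0.02 [(233, 176, 106), (217, 155, 94), (210, 149, 89), (251, 207, 126), (213, 153, 91), (211, 152, 93), (235, 232, 217), (194, 191, 178), (186, 186, 172), (116, 116, 109)]
-0.03 [(173, 125, 77), (247, 246, 235), (252, 253, 249), (252, 253, 249), (253, 254, 251), (253, 254, 251), (252, 253, 249), (214, 211, 197), (152, 151, 140), (146, 146, 136)]
-0.04 [(205, 164, 101), (253, 254, 254), (252, 254, 254), (253, 254, 254), (253, 253, 249), (253, 254, 250), (252, 253, 250), (206, 204, 188), (151, 149, 141), (147, 146, 136)]
-0.05 [(210, 173, 106), (58, 56, 52), (61, 56, 53), (61, 57, 54), (225, 223, 209), (161, 150, 136), (236, 184, 116), (204, 170, 132), (100, 92, 83), (103, 98, 88)]
```

The ortho colour map shows a wide cork patch: the pad tipped over when it caught the jaw and lies on its face. I need its extents and which way the foot faces.

Run:
```python
from seg import *
s8=cv2.imread('pics/s8.png')[:,:,::-1]; print('s8 strip',[tuple(map(int,s8[r,356])) for r in range(268,296,2)])
s0=cv2.imread('pics/scene0.png')[:,:,::-1]
s7=cv2.imread('pics/s7.png')[:,:,::-1]; print('s7 col',[tuple(map(int,s7[r,362])) for r in range(212,256,2)])
ci=pickle.load(open('ci10.pkl','rb')); im=cv2.imread('pics/w10.png')[:,:,::-1]
a=im.copy(); 
o=warp(im,ci,.042); 
g=o[:,:,2].astype(int);r=o[:,:,0].astype(int)
m=((r-g)>70).astype(np.uint8); m[:, :int(.17*3000)]=0
n,l,stt,c=cv2.connectedComponentsWithStats(m)
for k in range(1,n):
    if stt[k,4]>800:
        p=np.argwhere(l==k)[:,::-1].astype(np.float32); R_=cv2.minAreaRect(p); x,y=R_[0]
        print('comp vx,vy',round(x/3000-.12,4),round(.1-y/3000,4),'size',np.round(np.array(R_[1])/3,1),'ang',round(R_[2],1))
for y in (.02,0,-.02): print(y,[(round(x,3),)+tuple(int(v) for v in o[int((.1-y)*3000),int((x+.12)*3000)]) for x in np.arange(.04,.11,.004)])
```

```text
s8 strip [(112, 104, 93), (97, 89, 82), (87, 81, 74), (96, 80, 63), (100, 67, 38), (59, 34, 20), (59, 35, 20), (59, 32, 19), (111, 79, 45), (72, 49, 27), (46, 47, 46), (41, 40, 39), (33, 37, 40), (120, 93, 54)]
s7 col [(129, 107, 84), (128, 105, 84), (127, 105, 83), (129, 105, 82), (113, 108, 93), (82, 49, 24), (53, 30, 18), (61, 35, 21), (98, 70, 41), (93, 66, 39), (96, 69, 40), (100, 70, 42), (95, 68, 40), (86, 60, 36), (86, 61, 36), (83, 59, 33), (79, 56, 35), (29, 21, 15), (199, 148, 68), (188, 140, 63), (188, 139, 63), (189, 141, 62)]
comp vx,vy 0.0848 0.0683 size [63.3 69.7] ang 90.0
comp vx,vy 0.0848 -0.0318 size [ 69.7 135.7] ang -0.0
0.02 [(np.float64(0.04), 172, 118, 73), (np.float64(0.044), 111, 63, 37), (np.float64(0.048), 170, 116, 69), (np.float64(0.052), 191, 138, 83), (np.float64(0.056), 210, 151, 92), (np.float64(0.06), 226, 165, 99), (np.float64(0.064), 222, 162, 98), (np.float64(0.068), 187, 134, 80), (np.float64(0.072), 220, 159, 97), (np.float64(0.076), 228, 169, 102), (np.float64(0.08), 209, 150, 91), (np.float64(0.084), 154, 110, 69), (np.float64(0.088), 90, 86
[... 760 characters left out ...]
.104), 125, 124, 117), (np.float64(0.108), 118, 118, 110)]
-0.02 [(np.float64(0.04), 190, 132, 78), (np.float64(0.044), 114, 66, 40), (np.float64(0.048), 180, 120, 71), (np.float64(0.052), 237, 179, 107), (np.float64(0.056), 235, 177, 106), (np.float64(0.06), 237, 178, 106), (np.float64(0.064), 216, 154, 93), (np.float64(0.068), 237, 178, 107), (np.float64(0.072), 229, 169, 101), (np.float64(0.076), 206, 148, 92), (np.float64(0.08), 197, 142, 87), (np.float64(0.084), 143, 103, 62), (np.float64(0.088), 126, 122, 114), (np.float64(0.092), 252, 249, 243), (np.float64(0.096), 206, 204, 189), (np.float64(0.1), 226, 224, 211), (np.float64(0.104), 115, 116, 108), (np.float64(0.108), 117, 117, 110)]
```

Run:
```python
from seg import *
c2=pickle.load(open('ci2.pkl','rb'))
print('jaw outer',toV(px2w(c2,[(441,182),(439,262)],.072)).round(4))
ci=pickle.load(open('ci10.pkl','rb'));im=cv2.imread('pics/w10.png')[:,:,::-1]
for z in (.032,.042):
  o=warp(im,ci,z).astype(int)
  for vx in(.056,.066,.076):
    col=o[:,int((vx+.12)*3000)]; m=(col[:,0]-col[:,2]>75); print(z,vx,'cork vy',np.round([.1-i/3000 for i in np.flatnonzero(np.diff(m.astype(int)))],4))
rel(V(.066,.002,.10),-1.5526+np.pi/2)
```

```text
jaw outer [[ 0.1221  0.0478]
 [ 0.1247 -0.0497]]
0.032 0.056 cork vy [ 0.065   0.0357 -0.0313 -0.0663]
0.032 0.066 cork vy [ 0.065   0.035  -0.0307 -0.0663]
0.032 0.076 cork vy [ 0.065   0.034  -0.03   -0.0663]
0.042 0.056 cork vy [ 0.0637  0.035  -0.0307 -0.065 ]
0.042 0.066 cork vy [ 0.0633  0.034  -0.03   -0.0643]
0.042 0.076 cork vy [ 0.0633  0.0333 -0.0293 -0.0647]
clk 28.23 pos [ 0.4678 -0.1448  0.2681] rel [11.95  0.12 16.81] [-0.01 -0.02  0.13]
```

```bash
python3 -m creep '8 4 0.1 4 0 0 0;8 9 0.1 10 0 0 0;8 12 0.1 15 0 0 0;8 12 0.1 16.8 0 0 0;8 12 0.1 16.8 0 0 0'
python3 -c "
from seg import *
rel(V(.066,.002,.022),-1.5526+np.pi/2)"
```

```text
clock: 28.85
position: [0.465, -0.0239, 0.0988]
ee_rot: [-2.193, -2.245, 0.003]
force: [-0.9, -0.5, 0.7]
width: 0.87
gripper_force: 0.0
clk 28.85 pos [ 0.465  -0.0239  0.0988] rel [-0.15  0.17  7.68] [-0.21 -0.04  0.31]
```

```bash
python3 -m creep '8 -0.15 0.15 3 0 0 0;8 -0.15 0.15 6 0 0 0;8 -0.15 0.15 7.6 0 0 0;8 -0.15 0.15 7.6 0 0 0'
python3 -m creep '5.5 0 0 0 0 0 0;5.5 0 0 0 0 0 0;5.5 0 0 0 0 0 0;5.5 0 0 0 0 0 0' 20
python3 -m creep '5.5 0 0 -3 0 0 0;5.5 0 0 -7 0 0 0;5.5 0 0 -12 0 0 0;5.5 0 0 -14 0 0 0;5.5 0 0 -14 0 0 0'
python3 -c "
from seg import *
snap('scene','s11.png')
rel(V(.136,.002,.16),-1.5526+np.pi/2)"
```

```text
clock: 29.35
position: [0.4682, -0.0271, 0.0243]
ee_rot: [-2.199, -2.243, 0.001]
force: [-0.2, 0.0, -0.3]
width: 0.871
gripper_force: 0.0
clock: 29.85
position: [0.4688, -0.027, 0.0248]
ee_rot: [2.198, 2.242, 0.001]
force: [-1.2, 0.1, 8.0]
width: 0.695
gripper_force: 20.0
clock: 30.48
position: [0.469, -0.027, 0.1655]
ee_rot: [2.198, 2.241, 0.003]
force: [0.6, 0.2, -0.7]
width: 0.7
gripper_force: 20.0
clk 30.52 pos [ 0.4682 -0.0272  0.1643] rel [-6.8  -0.17  0.43] [0.06 0.03 0.07]
```

```bash
python3 -m creep '5.5 -3 0 0 0 0 0;5.5 -6.9 -0.2 0 0 0 0;5.5 -6.9 -0.2 3 0 0 0;5.5 -6.9 -0.2 6 0 0 0;5.5 -6.9 -0.2 7 0 0 0'
python3 -m creep '5.5 0 0 1 0 0 0;5.5 0 0 1.5 0 0 0;5.5 0 0 1.5 0 0 0'
python3 -m creep '5.5 0 0 0.4 0 0 0;5.5 0 0 0.8 0 0 0;5.5 0 0 0.8 0 0 0'
python3 -c "
from seg import *
rel(V(.1375,.002,.05),-1.5526+np.pi/2)"
```

```text
clock: 31.15
position: [0.4654, -0.0957, 0.0915]
ee_rot: [-2.196, -2.241, 0.004]
force: [-0.3, 0.5, 0.2]
width: 0.693
gripper_force: 20.0
clock: 31.52
position: [0.4677, -0.0959, 0.0792]
ee_rot: [2.199, 2.243, 0.0]
force: [-0.7, 0.1, -0.6]
width: 0.697
gripper_force: 20.0
clock: 31.9
position: [0.4673, -0.096, 0.0709]
ee_rot: [-2.199, -2.243, 0.0]
force: [0.2, -0.8, -0.9]
width: 0.696
gripper_force: 20.0
clk 31.9 pos [ 0.4673 -0.096   0.0709] rel [-0.08  0.05  2.09] [-0.02  0.    0.1 ]
```

```bash
python3 -m creep '5.5 0 0 0.4 0 0 0;5.5 0 0 0.8 0 0 0;5.5 0 0 0.8 0 0 0'
python3 -m creep '5.5 0 0 0.4 0 0 0;5.5 0 0 0.8 0 0 0;5.5 0 0 0.8 0 0 0'
python3 -m creep '5.5 0 0 0.4 0 0 0;5.5 0 0 0.8 0 0 0;5.5 0 0 0.8 0 0 0'
```

```text
clock: 32.28
position: [0.4672, -0.0959, 0.0627]
ee_rot: [-2.199, -2.243, 0.001]
force: [-0.4, 0.0, 0.1]
width: 0.69
gripper_force: 20.0
clock: 32.65
position: [0.4681, -0.0969, 0.0554]
ee_rot: [2.199, 2.241, -0.0]
force: [0.3, -3.5, 5.7]
width: 0.693
gripper_force: 20.0
clock: 33.02
position: [0.4688, -0.0977, 0.0479]
ee_rot: [2.198, 2.24, -0.0]
force: [0.8, -7.2, 9.2]
width: 0.696
gripper_force: 20.0
```

```bash
python3 -m creep '5.5 0 0 0.3 0 0 0;5.5 0 0 0.6 0 0 0;5.5 0 0 0.6 0 0 0'
python3 -m creep '5.5 0 0 0.3 0 0 0;5.5 0 0 0.6 0 0 0;5.5 0 0 0.6 0 0 0'
python3 -m creep '5.5 0 0 0.3 0 0 0;5.5 0 0 0.6 0 0 0;5.5 0 0 0.6 0 0 0'
```

```text
clock: 33.4
position: [0.4693, -0.0982, 0.0421]
ee_rot: [2.198, 2.238, 0.0]
force: [1.0, -6.6, 11.0]
width: 0.694
gripper_force: 20.0
clock: 33.78
position: [0.4694, -0.0984, 0.036]
ee_rot: [2.198, 2.238, 0.0]
force: [2.2, -9.4, 9.2]
width: 0.699
gripper_force: 20.0
clock: 34.15
position: [0.4693, -0.0985, 0.0299]
ee_rot: [2.199, 2.238, 0.0]
force: [2.4, -9.0, 6.5]
width: 0.696
gripper_force: 20.0
```

```bash
python3 -m creep '5.5 0 0 0.3 0 0 0;5.5 0 0 0.6 0 0 0;5.5 0 0 0.6 0 0 0'
python3 -m creep '5.5 0 0 0.2 0 0 0;5.5 0 0 0.4 0 0 0;5.5 0 0 0.4 0 0 0'
python3 -m creep '5.5 0 0 0.2 0 0 0;5.5 0 0 0.4 0 0 0;5.5 0 0 0.4 0 0 0'
```

```text
clock: 34.52
position: [0.4691, -0.0984, 0.0237]
ee_rot: [2.199, 2.238, -0.0]
force: [2.4, -9.3, 5.3]
width: 0.698
gripper_force: 20.0
clock: 34.9
position: [0.4685, -0.0985, 0.0193]
ee_rot: [2.2, 2.239, -0.001]
force: [2.5, -9.4, 1.4]
width: 0.694
gripper_force: 20.0
clock: 35.28
position: [0.4682, -0.0985, 0.0152]
ee_rot: [2.2, 2.239, -0.002]
force: [2.3, -9.1, 1.0]
width: 0.696
gripper_force: 20.0
```

```bash
python3 -m creep '5.5 -0.7 0 0 0 0 0;5.5 -1.5 0 0 0 0 0;5.5 -1.5 0 0.2 0 0 0;5.5 -1.5 0 0.2 0 0 0'
python3 -m creep '5.5 0 0 0.2 0 0 0;5.5 0 0 0.4 0 0 0;5.5 0 0 0.4 0 0 0'
python3 -m creep '5.5 0 0 0.2 0 0 0;5.5 0 0 0.3 0 0 0;5.5 0 0 0.3 0 0 0'
```

```text
clock: 35.78
position: [0.4676, -0.1107, 0.0128]
ee_rot: [-2.199, -2.243, 0.0]
force: [0.7, 0.3, -0.9]
width: 0.697
gripper_force: 20.0
clock: 36.15
position: [0.4677, -0.1108, 0.0089]
ee_rot: [-2.199, -2.244, 0.0]
force: [0.0, -0.5, -1.5]
width: 0.697
gripper_force: 20.0
clock: 36.52
position: [0.4677, -0.111, 0.006]
ee_rot: [-2.199, -2.243, 0.0]
force: [0.2, -0.2, -0.4]
width: 0.697
gripper_force: 20.0
```

```bash
python3 -m creep '5.5 0 0 0.2 0 0 0;5.5 0 0 0.3 0 0 0;5.5 0 0 0.3 0 0 0'
python3 -m creep '5.5 0 0 0.2 0 0 0;5.5 0 0 0.3 0 0 0;5.5 0 0 0.3 0 0 0'
python3 - <<'E'
from seg import *
snap('scene','s12.png')
s=st(); c=vision.camera_info('scene'); im=cv2.imread('pics/s12.png')[:,:,::-1]
p=s['position']; print(p)
# column through near face centre
for z in np.arange(.075,-.011,-.005):
    u=w2px(c,[[p[0]-.01,p[1]+.01,z]])[0]; print(round(z,3),u.round(),im[int(round(u[1])),int(round(u[0]))])
E
```

```text
clock: 36.9
position: [0.4677, -0.111, 0.003]
ee_rot: [-2.199, -2.243, 0.0]
force: [-0.2, -1.0, -0.5]
width: 0.699
gripper_force: 20.0
clock: 37.28
position: [0.4677, -0.111, -0.0]
ee_rot: [-2.199, -2.243, 0.0]
force: [-0.6, -0.4, 0.4]
width: 0.699
gripper_force: 20.0
[ 4.67763236e-01 -1.10930430e-01  3.98115849e-05]
0.075 [373. 255.] [126  93  57]
0.07 [373. 257.] [47 49 48]
0.065 [372. 259.] [80 52 29]
0.06 [372. 260.] [57 31 16]
0.055 [372. 262.] [53 30 16]
0.05 [372. 264.] [89 88 79]
0.045 [372. 265.] [83 81 73]
0.04 [371. 267.] [158 155 142]
0.035 [371. 269.] [152 148 134]
0.03 [371. 270.] [156 152 139]
0.025 [371. 272.] [131 128 116]
0.02 [371. 274.] [144 137 124]
0.015 [370. 275.] [92 86 77]
0.01 [370. 277.] [86 80 73]
0.005 [370. 278.] [94 88 79]
-0.0 [370. 280.] [93 87 78]
-0.005 [370. 282.] [96 88 81]
-0.01 [369. 283.] [94 87 79]
```

```bash
python3 -m creep '5.5 0 0 0.2 0 0 0;5.5 0 0 0.4 0 0 0;5.5 0 0 0.4 0 0 0'
python3 -m creep '5.5 0 0 0.2 0 0 0;5.5 0 0 0.2 0 0 0;5.5 0 0 0.2 0 0 0'
python3 -m creep '5.5 0 0 0.2 0 0 0;5.5 0 0 0.2 0 0 0;5.5 0 0 0.2 0 0 0'
```

```text
clock: 37.7
position: [0.4677, -0.1109, -0.0041]
ee_rot: [-2.199, -2.243, 0.0]
force: [0.7, 0.3, -0.6]
width: 0.696
gripper_force: 20.0
clock: 38.08
position: [0.4679, -0.111, -0.0051]
ee_rot: [2.198, 2.243, -0.0]
force: [-4.7, -0.4, 14.7]
width: 0.698
gripper_force: 27.5
clock: 38.45
position: [0.468, -0.1111, -0.0053]
ee_rot: [2.197, 2.242, -0.001]
force: [-13.2, -1.7, 50.4]
width: 0.694
gripper_force: 44.3
```

Stiff contact: that is the fingertips on the table, so the tips are 4.5 mm above the reported TCP height. Release the pad here and look numerically.

```bash
python3 -m creep '5.5 0 0 -0.4 0 0 0;5.5 0 0 -0.4 0 0 0;6.9 0 0 -0.4 0 0 0;7.4 0 0 -0.4 0 0 0;7.4 0 0 -0.4 0 0 0'
python3 -m creep '7.6 0 0 -4 0 0 0;7.6 0 0 -8 0 0 0;7.6 -4 0 -13 0 0 0;7.6 -9 0 -18 0 0 0;7.6 -12 0 -21 0 0 0'
python3 -m creep '7.6 0 0 0 0 0 0;7.6 0 0 0 0 0 0;7.6 0 0 0 0 0 0'
cat >> seg.py <<'E'
def asc(im,ci,z,x0,x1,y0,y1,st=.003):
    """letters: w wood dark, c cork/bench tan, g grey/white light, k black"""
    o=warp(im,ci,z).astype(int)
    for y in np.arange(y1,y0,-st):
        L=''
        for x in np.arange(x0,x1,st):
            r,g,b=o[int((.1-y)*3000),int((x+.12)*3000)]
            L+= 'k' if max(r,g,b)<65 else ('g' if r-b<35 else ('w' if b<.5*r and r<185 and g<.62*r else 'c'))
        print('%+.3f'%y,L)
E
python3 - <<'E'
from seg import *
s=st();print(s['position'],s['force'])
im,ci=snap('wrist','w13.png');pickle.dump(ci,open('ci13.pkl','wb'))
# own wide warp
def wb(im,ci,z,**k): return warp(im,ci,z,**k)
p=w2px(ci,[[.4677,-.111,.046],[.4677,-.111,0]]);print(p)
u=p[0].astype(int)
for r in range(u[1]-40,u[1]+60,6): print(r,[tuple(int(v) for v in im[r,c]) for c in (u[0]-30,u[0],u[0]+30)] if r<480 else '')
E
```

```text
clock: 39.08
position: [0.4677, -0.1109, -0.0041]
ee_rot: [-2.199, -2.243, 0.0]
force: [-0.2, -0.6, 0.3]
width: 0.804
gripper_force: 0.0
clock: 39.7
position: [0.47, -0.2327, 0.208]
ee_rot: [2.199, 2.242, 0.0]
force: [0.7, -1.1, -0.2]
width: 0.827
gripper_force: 0.0
clock: 40.08
position: [0.4696, -0.2294, 0.205]
ee_rot: [-2.195, -2.244, 0.001]
force: [-0.3, -0.3, -0.4]
width: 0.824
gripper_force: 0.0
[ 0.46964157 -0.22935155  0.20495495] [-0.28305242 -0.27140741 -0.42623054]
[[324.19756881  64.52357587]
 [324.2231413   73.93225009]]
24 [(95, 96, 93), (114, 115, 107), (97, 96, 91)]
30 [(90, 91, 86), (249, 249, 242), (92, 92, 89)]
36 [(210, 209, 193), (239, 239, 229), (159, 161, 149)]
42 [(255, 227, 113), (97, 98, 91), (245, 180, 89)]
48 [(254, 226, 111), (164, 125, 79), (254, 225, 110)]
54 [(254, 227, 112), (254, 222, 108), (254, 224, 107)]
60 [(254, 227, 114), (253, 214, 103), (254, 227, 113)]
66 [(253, 221, 127), (251, 206, 115), (254, 223, 120)]
72 [(193, 113, 68), (183, 106, 63), (177, 102, 62)]
78 [(191, 113, 65), (186, 111, 66), (190, 113, 68)]
84 [(192, 113, 68), (189, 113, 67), (161, 95, 57)]
90 [(252, 201, 123), (232, 168, 104), (223, 159, 98)]
96 [(101, 76, 49), (99, 72, 49), (96, 70, 41)]
102 [(156, 110, 54), (252, 202, 95), (255, 231, 112)]
108 [(156, 111, 56), (159, 113, 58), (255, 232, 114)]
114 [(153, 109, 54), (158, 113, 57), (202, 147, 73)]
120 [(157, 110, 56), (149, 106, 51), (202, 145, 75)]
```

Rows 71–86 show bare wood between two cork bands: the pad is standing upright, foot down. Measure its pose and regrip.

```bash
cat >> seg.py <<'E'
def woodrect(im,ci,z,box):
    hsv=im.astype(int); m=((hsv[:,:,0]-hsv[:,:,2]>60)&(hsv[:,:,1]<.66*hsv[:,:,0])&(hsv[:,:,0]>60)).astype(np.uint8)
    k=np.zeros_like(m); x0,y0,x1,y1=box; k[y0:y1,x0:x1]=m[y0:y1,x0:x1]; k=cv2.morphologyEx(k,cv2.MORPH_OPEN,np.ones((3,3),np.uint8))
    n,l,s,c=cv2.connectedComponentsWithStats(k)
    for i in range(1,n):
        if s[i,4]>150:
            b=np.argwhere(l==i)[:,::-1].astype(float); W=px2w(ci,b,z)[:,:2].astype(np.float32)
            R_=cv2.minAreaRect(W*1000); bx=cv2.boxPoints(R_); e=max([bx[1]-bx[0],bx[2]-bx[1]],key=np.linalg.norm)
            print('world',np.round(np.array(R_[0])/1000,4),'mm',np.round(R_[1],1),'long dir deg',round(float(np.degrees(np.arctan2(e[1],e[0])))%180,1),'n',s[i,4],'px',s[i,:4])
E
python3 - <<'E'
from seg import *
im=cv2.imread('pics/w13.png')[:,:,::-1].copy();ci=pickle.load(open('ci13.pkl','rb'))
woodrect(im,ci,.046,(250,50,400,130))
print('all z0.02');woodrect(im,ci,.02,(0,0,640,265))
rel([.468,-.115,.10],-1.5526+np.pi/2)
E
```

```text
world [ 0.4686 -0.1221] mm [63.3 13. ] long dir deg 1.2 n 1524 px [284  71  83  19]
all z0.02
world [ 0.4685 -0.1187] mm [68.3 14.1] long dir deg 1.2 n 1524 px [284  71  83  19]
world [ 0.4095 -0.2504] mm [59.8 89.8] long dir deg 178.0 n 6227 px [207 198 101  67]
clk 40.12 pos [ 0.4697 -0.2295  0.2051] rel [11.43  0.1  10.52] [-0.1  -0.07  0.22]
```

```bash
python3 -m creep '8.4 4 0.1 3 0 0 0;8.4 9 0.1 8 0 0 0;8.4 10.7 0.1 11 0 0 0;8.4 10.7 0.1 11 0 0 0;8.4 10.7 0.1 11 0 0 0'
python3 -c "
from seg import *
rel([.4686,-.1221,.0085],np.radians(1.2))"
```

```text
clock: 40.75
position: [0.4695, -0.1242, 0.0965]
ee_rot: [2.198, 2.244, -0.0]
force: [-0.1, -0.7, -0.2]
width: 0.917
gripper_force: 0.0
clk 40.75 pos [ 0.4695 -0.1242  0.0965] rel [ 0.21 -0.08  8.8 ] [ 0.01  0.01 -0.03]
```

```bash
python3 -m creep '8.4 0.2 -0.1 4 0 0 0;8.4 0.2 -0.1 8 0 0 0;8.4 0.2 -0.1 8.8 0 0 0;8.4 0.2 -0.1 8.8 0 0 0;8.4 0.2 -0.1 8.8 0 0 0'
python3 -m creep '5.5 0 0 0 0 0 0;5.5 0 0 0 0 0 0;5.5 0 0 0 0 0 0;5.5 0 0 0 0 0 0;5.5 0 0 0 0 0 0' 30
python3 -m creep '5.5 0 0 -4 0 0 0;5.5 0 0 -8 0 0 0;5.5 0 0 -13 0 0 0;5.5 0 0 -15 0 0 0;5.5 0 0 -15 0 0 0'
python3 -c "
from seg import *
rel(V(.075,.0,.14),-1.5526+np.pi/2)"
```

```text
clock: 41.38
position: [0.4693, -0.1224, 0.0096]
ee_rot: [2.198, 2.241, 0.002]
force: [0.6, 0.5, 0.8]
width: 0.916
gripper_force: 0.0
clock: 42.0
position: [0.4683, -0.1221, 0.0085]
ee_rot: [2.199, 2.243, -0.0]
force: [-0.6, -0.3, 7.1]
width: 0.694
gripper_force: 30.0
clock: 42.62
position: [0.4689, -0.1222, 0.1594]
ee_rot: [2.197, 2.241, 0.002]
force: [0.1, -0.6, -0.9]
width: 0.695
gripper_force: 30.0
clk 42.62 pos [ 0.4689 -0.1222  0.1594] rel [ 8.8  -0.26  1.93] [0.16 0.07 0.08]
```

```bash
python3 -m creep '5.5 5 -0.2 0 0 0 0;5.5 8.8 -0.3 0 0 0 0;5.5 8.8 -0.3 0 0 0 0;5.5 8.8 -0.3 3 0 0 0;5.5 8.8 -0.3 3 0 0 0'
python3 -c "
from seg import *
rel(V(.075,.0,.032),-1.5526+np.pi/2)"
```

```text
clock: 43.25
position: [0.4611, -0.0349, 0.1258]
ee_rot: [-2.197, -2.24, 0.006]
force: [0.0, 1.2, -0.5]
width: 0.693
gripper_force: 30.0
clk 43.25 pos [ 0.4611 -0.0349  0.1258] rel [0.05 0.4  9.38] [-0.31 -0.01  0.08]
```

```bash
python3 -m creep '5.5 0 0 3 0 0 0;5.5 0 0.1 6 0 0 0;5.5 0 0.1 8 0 0 0;5.5 0 0.1 8.3 0 0 0;5.5 0 0.1 8.3 0 0 0'
python3 -m creep '5.5 0 0 0.3 0 0 0;5.5 0 0 0.5 0 0 0;5.5 0 0 0.5 0 0 0'
python3 -m creep '5.5 0 0 0.2 0 0 0;5.5 0 0 0.3 0 0 0;5.5 0 0 0.3 0 0 0'
```

```text
clock: 43.88
position: [0.4646, -0.0343, 0.0456]
ee_rot: [2.199, 2.243, 0.0]
force: [-0.1, 0.8, -0.4]
width: 0.694
gripper_force: 30.0
clock: 44.25
position: [0.4643, -0.0341, 0.0402]
ee_rot: [2.199, 2.243, 0.0]
force: [-1.0, 0.2, -0.4]
width: 0.694
gripper_force: 30.0
clock: 44.62
position: [0.4642, -0.034, 0.037]
ee_rot: [-2.199, -2.243, 0.0]
force: [-0.8, -0.2, -0.2]
width: 0.693
gripper_force: 30.0
```

No catch this time; finish lowering and push it gently toward the jaw before releasing.

```bash
python3 -m creep '5.5 0 0 0.3 0 0 0;5.5 0 0 0.5 0 0 0;5.5 0 0 0.5 0 0 0'
python3 -m creep '5.5 0 0 0.15 0 0 0;5.5 0 0 0.15 0 0 0;5.5 0 0 0.15 0 0 0'
python3 -m creep '5.5 -0.5 0 0 0 0 0;5.5 -0.8 0 0 0 0 0;5.5 -0.8 0 0 0 0 0'
```

```text
clock: 45.0
position: [0.4641, -0.034, 0.0319]
ee_rot: [-2.199, -2.243, 0.0]
force: [-0.1, -0.4, -0.7]
width: 0.697
gripper_force: 30.0
clock: 45.38
position: [0.4642, -0.034, 0.0306]
ee_rot: [2.199, 2.244, -0.0]
force: [-0.2, -1.0, -1.2]
width: 0.695
gripper_force: 30.0
clock: 45.75
position: [0.4644, -0.0393, 0.0307]
ee_rot: [-2.196, -2.243, -0.005]
force: [-1.6, 11.8, 0.3]
width: 0.692
gripper_force: 35.0
```

```bash
python3 -m creep '5.5 0.3 0 0 0 0 0;5.5 0.3 0 0.05 0 0 0;7 0.3 0 0.05 0 0 0;7.4 0.3 0 0.05 0 0 0;7.4 0.3 0 0.05 0 0 0'
python3 -m creep '7.6 0 0 -4 0 0 0;7.6 0 0 -8 0 0 0;7.6 -4 0 -13 0 0 0;7.6 -9 0 -18 0 0 0;7.6 -14 0 -23 0 0 0'
python3 -m creep '7.6 0 0 0 0 0 0;7.6 0 0 0 0 0 0;7.6 0 0 0 0 0 0'
python3 - <<'E'
from seg import *
s=st();print(s['position'])
im,ci=snap('wrist','w14.png');pickle.dump(ci,open('ci14.pkl','wb'))
u=w2px(ci,[V(.08,0,.068)])[0];print(u)
x,y=u.astype(int)
woodrect(im,ci,.068,(x-60,y-25,x+60,y+30))
o=warp(im,ci,.068)
print([(round(v,3),)+tuple(int(q) for q in o[300,int((v+.12)*3000)]) for v in np.arange(.04,.116,.003)])
rel([.4095,-.2504,.12],np.radians(-91.5))
E
```

```text
clock: 46.38
position: [0.4643, -0.0394, 0.03]
ee_rot: [2.2, 2.243, -0.001]
force: [0.4, -0.0, -0.0]
width: 0.807
gripper_force: 0.0
clock: 47.0
position: [0.4664, -0.1677, 0.249]
ee_rot: [2.199, 2.243, -0.0]
force: [1.1, -0.3, -0.8]
width: 0.826
gripper_force: 0.0
clock: 47.38
position: [0.4662, -0.1649, 0.2463]
ee_rot: [-2.195, -2.244, 0.001]
force: [0.3, 0.1, -0.1]
width: 0.826
gripper_force: 0.0
[ 0.46623088 -0.16488588  0.24629542]
[325.00856914  59.10574007]
world [ 0.4651 -0.0388] mm [60.6 12.7] long dir deg 1.2 n 1365 px [288  50  76  18]
[(np.float64(0.04), 254, 250, 175), (np.float64(0.043), 254, 249, 175), (np.float64(0.046), 254, 245, 165), (np.float64(0.049), 254, 244, 164), (np.float64(0.052), 254, 250, 176), (np.float64(0.055), 255, 246, 165), (np.float64(0.058), 113, 87, 57), (np.float64(0.061), 106, 94, 84), (np.float64(0.064), 141, 142, 143), (np.float64(0.067), 133, 134, 135), (np.float64(0.07), 240, 186, 125), (np.float64(0.073), 192, 127, 77), (np.float64(0.076), 176, 104, 60), (np.float64(0.079), 172, 105, 64), (np.float64(0.082), 172, 101, 59), (np.float64(0.085), 164, 94, 55), (np.float64(0.088), 254, 206, 125), (np.float64(0.091), 158, 143, 121), (np.float64(0.094), 255, 255, 255), (np.float64(0.097), 230, 229, 218), (np.float64(0.1), 245, 244, 236), (np.float64(0.103), 234, 232, 222), (np.float64(0.106), 235, 234, 223), (np.float64(0.109), 233, 233, 222), (np.float64(0.112), 235, 234, 224), (np.float64(0.115), 235, 234, 224)]
clk 47.42 pos [ 0.4664 -0.1649  0.2464] rel [-8.43 -5.85 12.64] [-1.200e-01  5.000e-02  9.277e+01]
```

```bash
python3 -m creep '8.2 -1 -1 1 0 0 -10;8.2 -3 -3 3 0 0 -20;8.2 -5 -4 5 0 0 -30;8.2 -7 -5 7 0 0 -40;8.2 -8.4 -5.8 9 0 0 -50'
python3 - <<'E'
from seg import *
im=cv2.imread('pics/w14.png')[:,:,::-1].copy();ci=pickle.load(open('ci14.pkl','rb'))
o=warp(im,ci,.044).astype(int)
for vy in (.075,.06,-.06,-.075): print(vy,[(round(v,3),)+tuple(int(q) for q in o[int((.1-vy)*3000),int((v+.12)*3000)]) for v in np.arange(0.0,.064,.004)])
for vx in (.02,.035):
  print(vx,[(round(v,3),)+tuple(int(q) for q in o[int((.1-v)*3000),int((vx+.12)*3000)]) for v in list(np.arange(.08,.0999,.004))+list(np.arange(-.08,-.0999,-.004))])
rel([.4095,-.2504,.12],np.radians(88.5))
E
```

```text
clock: 48.05
position: [0.41, -0.2513, 0.1562]
ee_rot: [-1.034, -2.965, -0.0]
force: [-0.0, 0.2, 0.9]
width: 0.892
gripper_force: 0.0
0.075 [(np.float64(0.0), 0, 0, 0), (np.float64(0.004), 0, 0, 0), (np.float64(0.008), 0, 0, 0), (np.float64(0.012), 0, 0, 0), (np.float64(0.016), 0, 0, 0), (np.float64(0.02), 0, 0, 0), (np.float64(0.024), 0, 0, 0), (np.float64(0.028), 0, 0, 0), (np.float64(0.032), 254, 250, 178), (np.float64(0.036), 254, 246, 168), (np.float64(0.04), 254, 245, 165), (np.float64(0.044), 254, 243, 164), (np.float64(0.048), 255, 241, 159), (np.float64(0.052), 112, 88, 57), (np.float64(0.056), 178, 129, 68), (np.float64(0.06), 254, 213, 105)]
0.06 [(np.float64(0.0), 0, 0, 0), (np.float64(0.004), 0, 0, 0), (np.float64(0.008), 0, 0, 0), (np.float64(0.012), 0, 0, 0), (np.float64(0.016), 0, 0, 0), (np.float64(0.02), 0, 0, 0), (np.float64(0.024), 0, 0, 0), (np.float64(0.028), 0, 0, 0), (np.float64(0.032), 254, 250, 179), (np.float64(0.036), 254, 250, 176), (np.float64(0.04), 254, 244, 163), (np.float64(0.044), 254, 247, 169), (np.float64(0.048), 255, 244, 162), (np.float64(0.052
[... 1215 characters left out ...]
at64(0.088), 0, 0, 0), (np.float64(0.092), 0, 0, 0), (np.float64(0.096), 0, 0, 0), (np.float64(-0.08), 0, 0, 0), (np.float64(-0.084), 0, 0, 0), (np.float64(-0.088), 0, 0, 0), (np.float64(-0.092), 0, 0, 0), (np.float64(-0.096), 0, 0, 0)]
0.035 [(np.float64(0.08), 254, 250, 176), (np.float64(0.084), 254, 250, 179), (np.float64(0.088), 254, 250, 175), (np.float64(0.092), 251, 209, 104), (np.float64(0.096), 252, 210, 106), (np.float64(-0.08), 254, 243, 161), (np.float64(-0.084), 253, 231, 148), (np.float64(-0.088), 253, 230, 145), (np.float64(-0.092), 247, 194, 96), (np.float64(-0.096), 249, 199, 98)]
clk 48.05 pos [ 0.41   -0.2513  0.1562] rel [0.09 0.04 3.62] [ 2.000e-02 -6.000e-02 -3.696e+01]
```

```bash
python3 -m creep '8.2 0 0 1 0 0 -10;8.2 0.1 0 2 0 0 -20;8.2 0.1 0 3 0 0 -30;8.2 0.1 0 3.6 0 0 -37;8.2 0.1 0 3.6 0 0 -37'
python3 -c "
from seg import *
rel([.4095,-.2504,.0],np.radians(88))"
```

```text
clock: 48.68
position: [0.4094, -0.2497, 0.1205]
ee_rot: [-0.05, -3.14, -0.003]
force: [0.7, -0.2, 0.2]
width: 0.895
gripper_force: 0.0
clk 48.67 pos [ 0.4094 -0.2497  0.1205] rel [-0.03 -0.09 12.05] [ 0.1  -0.08  0.19]
```

```bash
python3 -m creep '8.2 0 -0.1 4 0 0 0;8.2 0 -0.1 8 0 0 0;8.2 0 -0.1 11 0 0 0;8.2 0 -0.1 11.9 0 0 0;8.2 0 -0.1 11.9 0 0 0'
python3 -m creep '5 0 0 0 0 0 0;5 0 0 0 0 0 0;5 0 0 0 0 0 0;5 0 0 0 0 0 0;5 0 0 0 0 0 0' 30
python3 -m creep '5 0 0 -4 0 0 0;5 0 0 -8 0 0 0;5 0 0 -13 0 0 0;5 0 0 -17 0 0 0;5 0 0 -17 0 0 0'
python3 -c "
from seg import *
rel(V(.0205,.0,.15),-1.5526+np.pi/2)"
```

```text
clock: 49.3
position: [0.41, -0.2514, 0.0026]
ee_rot: [-0.052, -3.141, -0.0]
force: [1.1, -0.0, 1.0]
width: 0.895
gripper_force: 0.0
clock: 49.92
position: [0.4102, -0.2521, 0.0031]
ee_rot: [0.051, 3.14, -0.001]
force: [-0.8, -0.7, 7.7]
width: 0.649
gripper_force: 30.0
clock: 50.55
position: [0.4113, -0.2524, 0.1751]
ee_rot: [0.052, 3.137, -0.005]
force: [-0.4, 0.3, -1.1]
width: 0.649
gripper_force: 30.0
clk 50.55 pos [ 0.4113 -0.2524  0.1751] rel [-4.32 27.43  2.45] [4.000e-02 3.300e-01 8.706e+01]
```

```bash
python3 -m creep '5 -1 5 0 0 0 10;5 -2 10 0 0 0 20;5 -3 15 0 0 0 30;5 -4 20 0 0 0 40;5 -4.3 25 0 0 0 50'
python3 -c "
from seg import *
rel(V(.0205,.0,.15),-1.5526+np.pi/2)"
```

```text
clock: 51.18
position: [0.4606, -0.002, 0.1714]
ee_rot: [-1.382, -2.82, 0.001]
force: [0.4, -1.2, -0.4]
width: 0.653
gripper_force: 30.0
clk 51.17 pos [ 0.4606 -0.002   0.1714] rel [1.57 1.6  2.14] [-6.000e-02 -2.000e-02  3.674e+01]
```

```bash
python3 -m creep '5 0.5 0.5 0 0 0 10;5 1 1 0 0 0 20;5 1.6 1.6 0 0 0 30;5 1.6 1.6 0 0 0 36.7;5 1.6 1.6 0 0 0 36.7'
python3 -c "
from seg import *
rel(V(.0205,.0,.060),-1.5526+np.pi/2)"
```

```text
clock: 51.8
position: [0.4628, 0.019, 0.1715]
ee_rot: [-2.192, -2.25, 0.002]
force: [-0.5, 0.7, -1.1]
width: 0.65
gripper_force: 30.0
clk 51.8 pos [0.4628 0.019  0.1715] rel [ 0.12  0.1  11.15] [-0.09  0.03  0.46]
```

```bash
python3 -m creep '5 0.1 0.1 4 0 0 0.4;5 0.1 0.1 8 0 0 0.4;5 0.1 0.1 11 0 0 0.4;5 0.1 0.1 11.5 0 0 0.4;5 0.1 0.1 11.5 0 0 0.4'
python3 -m creep '5 0 0 0.3 0 0 0;5 0 0 0.6 0 0 0;5 0 0 0.6 0 0 0'
python3 -m creep '5 0 0 0.2 0 0 0;5 0 0 0.2 0 0 0;5 0 0 0.2 0 0 0'
```

```text
clock: 52.42
position: [0.4645, 0.0202, 0.0576]
ee_rot: [-2.199, -2.243, 0.0]
force: [0.6, 0.6, 0.1]
width: 0.65
gripper_force: 30.0
clock: 52.8
position: [0.4646, 0.02, 0.0516]
ee_rot: [2.201, 2.241, 0.0]
force: [0.1, -0.8, -0.9]
width: 0.647
gripper_force: 30.0
clock: 53.18
position: [0.4645, 0.0202, 0.0494]
ee_rot: [-2.201, -2.242, 0.0]
force: [0.1, 0.3, -0.3]
width: 0.646
gripper_force: 30.0
```

```bash
python3 -m creep '5 0 0 0.1 0 0 0;5 0 0 0.2 0 0 0;5 0 0 0.2 0 0 0'
python3 -m creep '7.5 0 0 0 0 0 0;7.5 0 0 0 0 0 0;7.5 0 0 0 0 0 0;8 0 0 0 0 0 0'
python3 -m creep '8 0 0 -4 0 0 0;8 0 0 -8 0 0 0;8 -4 0 -13 0 0 0;8 -10 0 -18 0 0 0;8 -16 0 -20 0 0 0'
python3 -m creep '8 -4 0 0 0 0 0;8 -5 0 0 0 0 0;8 -5 0 0 0 0 0;8 -5 0 0 0 0 0'
python3 - <<'E'
from seg import *
s=st();print(s['position'])
im,ci=snap('wrist','w15.png');pickle.dump(ci,open('ci15.pkl','wb'))
u=w2px(ci,[V(.02,0,.064),V(.08,0,.068)]);print(u.round())
print('board');woodrect(im,ci,.064,(180,0,460,160));print('pad');woodrect(im,ci,.068,(180,0,460,160))
rel([.534,-.434,.2],np.radians(65.7))
E
```

```text
clock: 53.55
position: [0.4644, 0.0201, 0.0473]
ee_rot: [-2.201, -2.242, 0.0]
force: [-0.3, -0.1, -1.0]
width: 0.65
gripper_force: 30.0
clock: 54.05
position: [0.4645, 0.0202, 0.0474]
ee_rot: [2.201, 2.242, -0.0]
force: [0.2, -0.4, 0.1]
width: 0.858
gripper_force: 0.0
clock: 54.68
position: [0.4678, -0.125, 0.2433]
ee_rot: [2.197, 2.242, 0.003]
force: [0.9, -0.4, -1.0]
width: 0.874
gripper_force: 0.0
clock: 55.18
position: [0.4681, -0.1724, 0.2407]
ee_rot: [-2.198, -2.244, -0.0]
force: [0.5, 0.5, 0.5]
width: 0.869
gripper_force: 0.0
[ 0.46813501 -0.17241661  0.24066834]
[[322. -37.]
 [322.  47.]]
board
world [ 0.4657 -0.0145] mm [59.6 19.9] long dir deg 1.2 n 2198 px [286   0  77  29]
world [ 0.465  -0.0379] mm [61.5 12.5] long dir deg 1.2 n 1403 px [284  38  78  18]
pad
world [ 0.4657 -0.0156] mm [58.9 19.6] long dir deg 1.2 n 2198 px [286   0  77  29]
world [ 0.465  -0.0387] mm [60.8 12.4] long dir deg 1.2 n 1403 px [284  38  78  18]
clk 55.23 pos [ 0.4682 -0.1725  0.2407] rel [-26.28   6.04   4.06] [ 1.000e-02 -3.000e-02 -6.451e+01]
```

```bash
python3 -m creep '6.5 -5 1 0 0 0 -10;6.5 -10 2 0 0 0 -20;6.5 -15 3 0 0 0 -30;6.5 -20 4.5 0 0 0 -40;6.5 -25 6 1 0 0 -50'
python3 -c "
from seg import *
rel([.534,-.434,.2],np.radians(65.7))"
```

```text
clock: 55.85
position: [0.5342, -0.4235, 0.2316]
ee_rot: [1.036, 2.964, 0.0]
force: [1.0, 0.7, 0.7]
width: 0.711
gripper_force: 0.0
clk 55.85 pos [ 0.5342 -0.4235  0.2316] rel [-0.63 -0.84  3.16] [  0.03   0.1  -14.23]
```

```bash
python3 -m creep '6.5 -0.6 -0.8 1 0 0 -7;6.5 -0.6 -0.8 3 0 0 -14.2;6.5 -0.6 -0.8 4 0 0 -14.2;6.5 -0.6 -0.8 4 0 0 -14.2;6.5 -0.6 -0.8 4 0 0 -14.2'
python3 - <<'E'
from seg import *
im,ci=snap('wrist','w16.png')
u=w2px(ci,[[.534,-.434,.046]])[0];print(u.round()); x,y=u.astype(int)
woodrect(im,ci,.046,(x-60,y-50,x+60,min(y+40,300)))
rel([.534,-.434,.0085],np.radians(65.7))
E
```

```text
clock: 56.48
position: [0.5329, -0.4327, 0.1918]
ee_rot: [0.675, 3.067, -0.001]
force: [-0.1, -0.0, 0.4]
width: 0.707
gripper_force: 0.0
[323. 222.]
world [ 0.5337 -0.4342] mm [40.2 12.8] long dir deg 67.8 n 616 px [298 213  51  17]
clk 56.52 pos [ 0.5328 -0.4329  0.1919] rel [-0.13 -0.05 18.34] [-0.02  0.08 -0.5 ]
```

```bash
python3 -m creep '6.5 -0.1 -0.1 5 0 0 -1.8;6.5 -0.1 -0.1 11 0 0 -1.8;6.5 -0.1 -0.1 16 0 0 -1.8;6.5 -0.1 -0.1 18.3 0 0 -1.8;6.5 -0.1 -0.1 18.3 0 0 -1.8'
python3 -m creep '3.5 0 0 0 0 0 0;3.5 0 0 0 0 0 0;3.5 0 0 0 0 0 0;3.5 0 0 0 0 0 0;3.5 0 0 0 0 0 0' 30
python3 -m creep '3.5 0 0 -5 0 0 0;3.5 0 0 -10 0 0 0;3.5 0 0 -15 0 0 0;3.5 0 0 -20 0 0 0;3.5 0 0 -20 0 0 0'
python3 -c "
from seg import *
rel(V(-.045,.0,.2),-1.5526+np.pi/2)"
```

```text
clock: 57.15
position: [0.5325, -0.4342, 0.0074]
ee_rot: [-0.625, -3.077, -0.001]
force: [0.8, -0.0, 1.0]
width: 0.706
gripper_force: 0.0
clock: 57.78
position: [0.5335, -0.4349, 0.0094]
ee_rot: [0.625, 3.077, -0.002]
force: [-0.9, -0.8, 7.2]
width: 0.453
gripper_force: 30.0
clock: 58.4
position: [0.5351, -0.435, 0.2132]
ee_rot: [0.624, 3.071, -0.005]
force: [-0.4, -0.3, -0.9]
width: 0.456
gripper_force: 30.0
clk 58.4 pos [ 0.5351 -0.435   0.2132] rel [27.01 45.11  1.04] [ 0.19  0.45 65.99]
```

```bash
python3 -m creep '3.5 2.5 5 0 0 0 10;3.5 5 10 0 0 0 20;3.5 8 15 0 0 0 30;3.5 11 20 0 0 0 40;3.5 14 25 0 0 0 50'
python3 -c "
from seg import *
rel(V(-.043,.0,.2),-1.5526+np.pi/2)"
```

```text
clock: 59.02
position: [0.5004, -0.1478, 0.2074]
ee_rot: [-1.875, -2.52, 0.0]
force: [0.3, 0.7, 0.1]
width: 0.455
gripper_force: 30.0
clk 59.02 pos [ 0.5004 -0.1478  0.2074] rel [23.27  3.03  0.74] [-0.02 -0.   15.66]
```

```bash
python3 -m creep '3.5 5 1 0 0 0 5;3.5 11 2 0 0 0 10;3.5 17 3 0 0 0 15.7;3.5 23.3 3 0 0 0 15.7;3.5 23.3 3 3 0 0 15.7'
python3 -m creep '3.5 0 0 1 0 0 0;3.5 0 0 1 0 0 0'
python3 -c "
from seg import *
rel(V(-.043,.0,.032),-1.5526+np.pi/2)"
```

```text
clock: 59.65
position: [0.4614, 0.0876, 0.1792]
ee_rot: [2.185, 2.255, 0.007]
force: [0.3, -1.4, -1.5]
width: 0.46
gripper_force: 30.0
clock: 59.9
position: [0.4613, 0.0809, 0.1671]
ee_rot: [-2.196, -2.245, 0.003]
force: [0.5, 0.4, 0.4]
width: 0.455
gripper_force: 30.0
clk 59.9 pos [0.4613 0.0809 0.1671] rel [ 0.28  0.15 13.51] [-0.11  0.02  0.23]
```

```bash
python3 -m creep '3.5 0.2 0.2 4 0 0 0.3;3.5 0.2 0.2 8 0 0 0.3;3.5 0.2 0.2 11 0 0 0.3;3.5 0.2 0.2 12.3 0 0 0.3;3.5 0.2 0.2 12.3 0 0 0.3'
python3 -m creep '3.5 0 0 0.3 0 0 0;3.5 0 0 0.5 0 0 0;3.5 0 0 0.5 0 0 0'
python3 -m creep '3.5 0 0 0.2 0 0 0;3.5 0 0 0.4 0 0 0;3.5 0 0 0.4 0 0 0'
```

```text
clock: 60.52
position: [0.4639, 0.0836, 0.0449]
ee_rot: [-2.202, -2.24, 0.001]
force: [0.6, -1.0, 0.1]
width: 0.456
gripper_force: 30.0
clock: 60.9
position: [0.464, 0.084, 0.0402]
ee_rot: [2.201, 2.241, 0.001]
force: [0.4, -0.2, -0.1]
width: 0.455
gripper_force: 30.0
clock: 61.28
position: [0.4635, 0.084, 0.0356]
ee_rot: [-2.201, -2.241, 0.001]
force: [-0.3, -0.2, 0.2]
width: 0.458
gripper_force: 30.0
```

```bash
python3 -m creep '3.5 0 0 0.2 0 0 0;3.5 0 0 0.4 0 0 0;3.5 0 0 0.4 0 0 0'
python3 -m creep '5.6 0 0 0 0 0 0;5.6 0 0 0 0 0 0;5.6 0 0 0 0 0 0;5.6 0 0 0 0 0 0'
python3 -m creep '6 0 0 -4 0 0 0;6 0 0 -8 0 0 0;6 -4 0 -13 0 0 0;6 -9 0 -18 0 0 0;6 -14 0 -20 0 0 0'
python3 -m creep '6 0 0 0 0 0 0;6 0 0 0 0 0 0;6 0 0 0 0 0 0'
python3 - <<'E'
from seg import *
s=st();print(s['position'])
c2=pickle.load(open('ci2.pkl','rb'));print('grip old est',toV(px2w(c2,[(237,226)],.094)))
im,ci=snap('wrist','w17.png');pickle.dump(ci,open('ci17.pkl','wb'))
print(w2px(ci,[V(-.043,0,.068),V(-.12,0,.094),V(.08,0,.068)]).round())
woodrect(im,ci,.068,(180,0,460,265)); print('z.064');woodrect(im,ci,.064,(180,0,460,265))
a=cv2.resize(cv2.imread('pics/w17.png')[0:300,170:470],(600,600)); cv2.imwrite('pics/c17.png',a)
E
```

```text
clock: 61.65
position: [0.4635, 0.0839, 0.0316]
ee_rot: [-2.201, -2.241, 0.001]
force: [0.6, 0.4, 0.2]
width: 0.458
gripper_force: 30.0
clock: 62.15
position: [0.4637, 0.084, 0.0318]
ee_rot: [2.201, 2.241, 0.0]
force: [-0.1, -0.7, -0.3]
width: 0.608
gripper_force: 0.0
clock: 62.78
position: [0.4669, -0.056, 0.2341]
ee_rot: [2.197, 2.242, 0.003]
force: [1.3, -0.9, -0.4]
width: 0.658
gripper_force: 0.0
clock: 63.15
position: [0.4658, -0.0541, 0.231]
ee_rot: [-2.198, -2.243, 0.001]
force: [-0.1, 0.1, -0.2]
width: 0.657
gripper_force: 0.0
[ 0.46575892 -0.05413022  0.23102232]
grip old est [[-0.11385299  0.00515906]]
[[ 323.   38.]
 [ 323. -100.]
 [ 322.  198.]]
world [0.4643 0.0836] mm [39.7 12.6] long dir deg 1.2 n 984 px [299  29  53  19]
world [0.4651 0.0211] mm [88.2 58. ] long dir deg 90.0 n 8224 px [288  64  74 116]
world [ 0.4652 -0.0385] mm [60.2 12.6] long dir deg 1.2 n 894 px [287 190  73  16]
z.064
world [0.4643 0.0845] mm [40.2 12.7] long dir deg 1.2 n 984 px [299  29  53  19]
world [0.4651 0.0212] mm [89.3 58.7] long dir deg 90.0 n 8224 px [288  64  74 116]
world [ 0.4652 -0.0391] mm [60.9 12.7] long dir deg 1.2 n 894 px [287 190  73  16]
```

```bash
python3 -m creep '6.5 4 0 -1 0 0 0;6.5 8 0 -1 0 0 0;6.5 11 0 -1 0 0 0;6.5 11 0 -1 0 0 0;6.5 11 0 -1 0 0 0'
python3 - <<'E'
from seg import *
s=st();print(s['position'])
im,ci=snap('wrist','w18.png');pickle.dump(ci,open('ci18.pkl','wb'))
o=warp(im,ci,.094,x0=-.18,x1=-.03,y0=-.055,y1=.055,s=5000)[:,:,::-1].copy()
for v in np.arange(-.17,-.03,.01): cv2.line(o,(int((v+.18)*5000),0),(int((v+.18)*5000),8 if round(v*100)%5 else 20),(0,0,255),1)
for v in np.arange(-.05,.051,.01): cv2.line(o,(0,int((.055-v)*5000)),(8 if abs(v)>1e-6 else 20,int((.055-v)*5000)),(0,0,255),1)
cv2.imwrite('pics/o18.png',o); print(o.shape)
rel(V(-.116,.0,.15),-1.5526+np.pi/2)
E
```

```text
clock: 63.82
position: [0.4639, 0.0544, 0.2412]
ee_rot: [-2.199, -2.243, 0.001]
force: [0.0, -0.7, -0.2]
width: 0.71
gripper_force: 0.0
[0.4639275  0.05444634 0.24117725]
(550, 750, 3)
clk 63.88 pos [0.4641 0.0539 0.2412] rel [10.28 -0.09  9.12] [-0.04  0.02  0.  ]
```

View pics/o18.png

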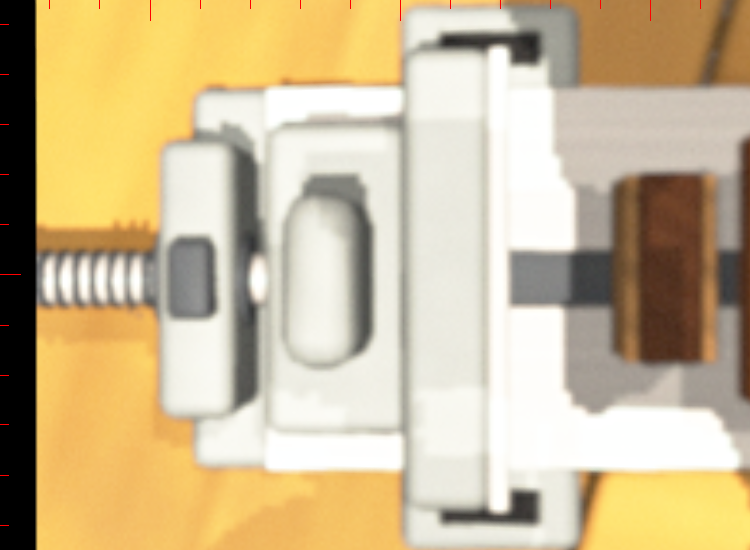

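The lug's top spans columns 283–363, rows 195–365 of the ortho view: centre at vice (-0.1154, -0.001). The short pad stands upright. Go grip the lug.

```bash
python3 -m creep '6.2 5 -0.1 3 0 0 0;6.2 10.2 -0.1 8 0 0 0;6.2 10.2 -0.1 11 0 0 0;6.2 10.2 -0.1 11 0 0 0;6.2 10.2 -0.1 11 0 0 0'
python3 -c "
from seg import *
rel(V(-.1154,-.001,.064),-1.5526+np.pi/2)"
```

```text
clock: 64.5
position: [0.4622, 0.1555, 0.1326]
ee_rot: [2.202, 2.239, 0.001]
force: [-0.5, -0.0, -0.1]
width: 0.678
gripper_force: 0.0
clk 64.5 pos [0.4622 0.1555 0.1326] rel [ 0.06 -0.2   6.86] [ 0.04  0.01 -0.09]
```

```bash
python3 -m creep '6.2 0 -0.1 3 0 0 0;6.2 0 -0.1 5.5 0 0 0;6.2 0 -0.1 6.8 0 0 0;6.2 0 -0.1 6.8 0 0 0'
python3 -m creep '3 0 0 0 0 0 0;3 0 0 0 0 0 0;3 0 0 0 0 0 0;3 0 0 0 0 0 0;3 0 0 0 0 0 0' 30
python3 -m creep '3 -0.5 0 0 0 0 0;3 -1 0 0 0 0 0;3 -1.5 0 0 0 0 0;3 -2 0 0 0 0 0;3 -2 0 0 0 0 0'
```

```text
clock: 65.0
position: [0.4608, 0.1557, 0.0641]
ee_rot: [2.202, 2.24, 0.0]
force: [0.1, 0.0, 1.2]
width: 0.679
gripper_force: 0.0
clock: 65.62
position: [0.4598, 0.1563, 0.064]
ee_rot: [-2.201, -2.242, 0.001]
force: [-4.2, -0.4, 6.3]
width: 0.39
gripper_force: 30.0
clock: 66.25
position: [0.4601, 0.1366, 0.064]
ee_rot: [-2.2, -2.241, 0.0]
force: [-3.5, 1.4, 6.2]
width: 0.392
gripper_force: 30.0
```

```bash
python3 -m creep '3 -0.4 0 0 0 0 0;3 -0.8 0 0 0 0 0;3 -1.2 0 0 0 0 0;3 -1.6 0 0 0 0 0;3 -1.6 0 0 0 0 0'
python3 -m creep '3 -0.2 0 0 0 0 0;3 -0.4 0 0 0 0 0;3 -0.6 0 0 0 0 0;3 -0.6 0 0 0 0 0'
```

```text
clock: 66.88
position: [0.4605, 0.1208, 0.064]
ee_rot: [-2.2, -2.242, -0.0]
force: [-4.1, 1.0, 5.7]
width: 0.39
gripper_force: 30.0
clock: 67.38
position: [0.4606, 0.116, 0.064]
ee_rot: [-2.199, -2.242, -0.002]
force: [-3.7, 7.0, 3.8]
width: 0.389
gripper_force: 30.0
```

```bash
python3 -m creep '3 -0.15 0 0 0 0 0;3 -0.3 0 0 0 0 0;3 -0.3 0 0 0 0 0'
python3 -m creep '3 -0.15 0 0 0 0 0;3 -0.3 0 0 0 0 0;3 -0.3 0 0 0 0 0'
```

```text
clock: 67.75
position: [0.4606, 0.116, 0.064]
ee_rot: [-2.195, -2.242, -0.007]
force: [-4.1, 16.1, -2.8]
width: 0.387
gripper_force: 30.0
clock: 68.12
position: [0.4606, 0.1158, 0.064]
ee_rot: [-2.191, -2.243, -0.012]
force: [-4.4, 25.2, -8.7]
width: 0.39
gripper_force: 30.0
```

```bash
python3 -m creep '3 0.3 0 0 0 0 0;3 0.5 0 0 0 0 0;6 0.5 0 0 0 0 0;6 0.5 0 0 0 0 0;6 0.5 0 0 0 0 0'
python3 -m creep '6 0 0 -5 0 0 0;6 0 0 -10 0 0 0;6 -4 0 -15 0 0 0;6 -10 0 -17 0 0 0;6 -16 0 -18 0 0 0'
python3 -m creep '6 -2 0 0 0 0 0;6 -2 0 0 0 0 0;6 -2 0 0 0 0 0;6 -2 0 0 0 0 0'
python3 - <<'E'
from seg import *
s=st();print(s['position'])
im,ci=snap('wrist','w19.png');pickle.dump(ci,open('ci19.pkl','wb'))
woodrect(im,ci,.068,(180,0,460,265)); print('z.064');woodrect(im,ci,.064,(180,0,460,265))
for z in (.064,.068,.072):
  o=warp(im,ci,z); print(z,[(round(v*1000),)+tuple(int(q) for q in o[300-15*3,int((v+.12)*3000)]) for v in list(np.arange(-.06,-.012,.002))+list(np.arange(.06,.106,.002))])
E
```

```text
clock: 68.75
position: [0.4614, 0.1132, 0.0637]
ee_rot: [2.201, 2.241, 0.001]
force: [0.8, 1.6, 0.7]
width: 0.633
gripper_force: 0.7
clock: 69.38
position: [0.4644, -0.0482, 0.2452]
ee_rot: [2.199, 2.24, 0.002]
force: [1.7, -0.5, -0.6]
width: 0.653
gripper_force: 0.0
clock: 69.88
position: [0.4644, -0.0648, 0.2435]
ee_rot: [-2.198, -2.244, -0.0]
force: [0.2, -0.0, -0.2]
width: 0.652
gripper_force: 0.0
[ 0.4643815  -0.0648125   0.24352463]
world [0.4644 0.0687] mm [40.4 12.5] long dir deg 1.2 n 909 px [301  39  52  18]
world [0.4652 0.014 ] mm [58.5 88. ] long dir deg 91.2 n 7801 px [291  62  72 112]
world [ 0.4771 -0.0387] mm [19.8  7.7] long dir deg 1.2 n 186 px [327 179  24  10]
z.064
world [0.4644 0.0695] mm [40.9 12.6] long dir deg 1.2 n 909 px [301  39  52  18]
world [0.4652 0.0142] mm [59.2 89. ] long dir deg 91.2 n 7801 px [291  62  72 112]
world [ 0.4773 -0.0391] mm [20.   7.8] long dir deg 1.2 n 186 px [327 179  24  10]
0.064 [(-60, 235, 233, 223), (-58, 241, 239, 230), (-56, 241, 239, 230), (-54, 242, 240, 230), (-52, 242, 241, 233), (-50, 244, 243, 234), (-48, 246, 245, 23
[... 2068 characters left out ...]
6, 242, 186, 112), (-34, 157, 106, 62), (-32, 161, 94, 54), (-30, 169, 99, 57), (-28, 181, 106, 64), (-26, 179, 105, 63), (-24, 174, 102, 62), (-22, 161, 94, 57), (-20, 215, 155, 93), (-18, 220, 161, 97), (-16, 192, 108, 53), (-14, 222, 126, 64), (60, 102, 59, 32), (62, 104, 61, 34), (64, 104, 59, 34), (66, 102, 58, 32), (68, 105, 61, 33), (70, 100, 60, 34), (72, 151, 109, 66), (74, 165, 117, 72), (76, 106, 63, 40), (78, 108, 64, 41), (80, 102, 60, 37), (82, 96, 57, 35), (84, 98, 57, 38), (86, 98, 59, 38), (88, 127, 88, 54), (90, 175, 128, 82), (92, 175, 163, 149), (94, 197, 187, 174), (96, 143, 140, 130), (98, 147, 146, 137), (100, 158, 157, 147), (102, 156, 155, 146), (104, 155, 155, 145)]
```

The row is contiguous in the measurement: jaw to −38, short pad −38…−18, board −18…71.5, long pad 71.5…91.5, fixed jaw 92 mm. Check the batten and bystanders last.

Run:
```python
from seg import *
im=cv2.imread('pics/w19.png')[:,:,::-1].copy();ci=pickle.load(open('ci19.pkl','rb'))
o=warp(im,ci,.044).astype(int)
for vy in (.075,-.075): print(vy,[(round(v*1000),int(o[int((.1-vy)*3000),int((v+.12)*3000)][2])) for v in np.arange(-.004,.07,.004)])
print([(round(v*1000),int(o[int((.1-v)*3000),450][2])) for v in list(np.arange(.076,.0999,.004))+list(np.arange(-.076,-.0999,-.004))])
b0=cv2.imread('pics/scene0.png').astype(int);snap('scene','s20.png');b1=cv2.imread('pics/s20.png').astype(int)
d=abs(b0-b1).sum(2); print('jar diff',d[232:280,236:272].mean(),'block diff',d[275:335,165:215].mean(),'bench ref',d[330:345,180:215].mean())
print(st()['clock'],st()['force'])
```

```text
0.075 [(-4, 105), (0, 105), (4, 107), (8, 100), (12, 176), (16, 164), (20, 157), (24, 163), (28, 169), (32, 117), (36, 100), (40, 100), (44, 98), (48, 93), (52, 64), (56, 65), (60, 62), (64, 63), (68, 65)]
-0.075 [(-4, 92), (0, 91), (4, 91), (8, 90), (12, 139), (16, 151), (20, 152), (24, 151), (28, 147), (32, 142), (36, 142), (40, 146), (44, 150), (48, 150), (52, 66), (56, 73), (60, 69), (64, 67), (68, 68)]
[(76, 142), (80, 127), (84, 122), (88, 101), (92, 66), (96, 66), (-76, 148), (-80, 153), (-84, 150), (-88, 153), (-92, 92), (-96, 94)]
jar diff 9.79513888888889 block diff 9.282333333333334 bench ref 9.605714285714285
69.975 [-0.09831904 -0.66521931 -0.40863538]
```

Batten at 10–50 mm, square and centred; jar and block unmoved. Hand in.

```bash
python3 -c "
from cell import job
print(job.sign_off())"
```

```text
the job is handed in; nothing more can be done
None
```

The job is handed in at about 70 s on the clock. In my last camera measurements the long pad, board and short pad were nipped between the jaws with no visible gap, the batten was square under the board, and the jar and timber block had not moved; no verdict came back.

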